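# Take a tray temperature with the telescopic probe

## Robot

A 7-joint arm with a two-finger parallel gripper is mounted at the origin on the work surface. World frame = base frame: x ahead of the robot, y to its left, z up, the work surface at z = 0. Lengths are in m, angles in rad, forces in N, time in s.
With the tool pointing down it reaches from about 0.425 to 0.825 m from the base axis. Payload 3.6 kg.
Tool frame: the origin (TCP) lies between the finger pads; the fingertips stand 14 mm ahead of it and the grasp point (between the pads) lies 5 mm behind it; y points along the fingers, x is the direction in which the jaws open and shut, and the axes are right-handed (so a half turn about y gives the same grasp; the last joint's range is limited). The gripper opens to 85 mm and grips with 20 to 120 N. Pads are 22 mm wide; open, the fingers measure 114 mm over their backs; the gripper's body (76 mm by 85 mm) begins 54 mm behind the grasp point. The pads swing forward as they close: fully open they stand 13 mm farther back than shut.
Start: joints at [1.238, 0.615, -0.013, 1.423, 0.008, 1.103, -0.04], TCP at [0.196, -0.62, 0.22] pointing down, gripper open.
Joint ranges: [-3.12, 3.12], [-0.3, 2.06], [-1.34, 1.32], [0.26, 2.42], [-1.36, 4.5], [0.01, 1.98], [-2.84, 2.84]. Speed limits (rad/s): [2.79, 2.79, 3.14, 3.14, 3.14, 3.14, 3.14].

## Interface

Orientations are given as a rotation vector (axis times angle).
In Python, from workcell import manip gives the robot as it stands. The module is installed in compiled form; this text tells all that it offers.
- The arm moves only by the tool arm_command, never from a script. Its argument "deltas" is a list of rows, each a list of 2 entries, a list of its own where there are three numbers: the shift along the tool's x, y, z in m, then the turn, a rotation vector about the tool's x, y, z in rad. In form: [[[tx, ty, tz], [wx, wy, wz]], ...]. A call has 1 to 20 rows; each row shifts and turns the commanded pose from where the row before left it, along the tool's axes as they then stand; what a row does not reach is not made up. A row lasts 1/10 s, in which the tool goes at most 50 mm and 8.59 degrees, less where a joint would pass 70% of its speed; a pose out of reach is approached as far as the arm can. A call is refused whole if a number of a shift passes 0.05 or a number of a turn 0.15, either way. A call with a gripper value outside its range is refused whole. "jaw" is the opening in per cent of the stroke, from 0 (shut) to 100 (fully open), set as the call begins (left out, the last holds). The fingers move at their own pace and stop on an object; "force" is the grip in N (left out, the last holds). Time passes only in rows, so rows that do not move let the fingers close. It gives the time, the measured TCP pose, the force and the opening at its end, in the units of the state.
- manip.get_state(): the state, without advancing time (a new reading comes with each control period).
- manip.get_image(name): name is "scene" or "top" or "wrist"; returns the picture (384x512x3 uint8, red, green, blue); there is no depth.
- manip.camera_info(name): a dict with "K" (3x3 intrinsics, pixels), "origin" and "rotation" of the camera in the world. Camera axes: x right, y down, z forward; pixel columns grow to the right and rows downward; lengths in m; the calibration is good to about 2 mm. The wrist camera is an equidistant fisheye: a pixel r from the principal point sees the ray r / f radians off the axis. A picture is of the moment at which its call begins: read the wrist's pose just before it. camera_info takes no time and is no camera call; for the wrist camera it gives the pose at the moment of the call.
- manip.job_done(): hands the job in, once; it reports no verdict.
The state is a dict: "t": time; "joint_positions": joint angles; "qd": joint speeds; "tau": joint torques, N m; "eef_pos": TCP position; "tcp_rot": TCP orientation; "force": force on the tool from outside, world axes, zero at the start; "torque": the same for the moment, N m; "gripper_width": finger opening in m.
Only numpy, scipy, OpenCV 4.12 (cv2) and the standard library are available. Lean on these libraries where they do the work, as an engineer would, in place of code of your own. Each camera call takes 0.05 s, during which the arm holds its last target.

## Task

Take a temperature reading of the round steel tray: lay the yellow telescopic probe in the blue holder with its sensor head towards the tray and let go of it, then pull the head straight out over the tray until the red lock button clicks up, and leave the probe lying locked in the holder. Then press the green button on the white reader box down to its halfway stop, wait there about a second, press it on fully down and let it come up again. Leave everything else where it stands.

Things in the scene. Friction and masses are not known exactly. Their poses are not given: they have to be found in the camera images.
- probe_mid (a point): Centre of the handle of the loose yellow probe, 13 mm above its underside; x along the probe to the sensor head, z up. Handle bar 120 long (x -60 to +60) x 24 wide x 26 mm high; grip its sides between x -50 and +24 mm. Black ears, 44 mm wide over all, at x 28 to 36 mm. About 210 g in all, balanced near x = 12 mm when closed. It starts lying flat on the table.
- probe_head (a point): Centre of the black, green-banded sensor head at the end of the probe's steel shaft: a block 36 long (x) x 24 wide x 25 mm high, to be gripped across its sides and pulled along the probe's x. Same axes as the probe. With the shaft closed it lies 90 mm ahead of the handle's centre.
- probe_shaft (a joint): How far the shaft is drawn out of the handle, in m: 0 closed, 0.081 at its end stop. It starts somewhere between 0 and 0.015, and slides against about 3 N of friction (staying where it is left) until the lock springs out at about 0.079.
- probe_lock (a joint): How far the red lock button (8 mm across) stands out, in m: 0 hidden under the handle's roof, about 0.007 when it has sprung up through the window in the top of the handle, 48 mm ahead of the handle's centre. Then the shaft can no longer slide back.
- holder: Blue two-post holder fixed to the table; origin at table height, x points to the tray, z up. Base 90 mm wide, 10 mm high, x -88 to +72 mm. Posts at x 44 to 58 and -62 to -48 mm: 70 mm wide, 65 mm tall at the flared lips, each with a notch open at the top, 30 mm wide, floor 35 mm above the table. Rear stop plate 50 mm high, its face at x = -70 mm. Open for the fingers between the posts.
- holder_seat (a point): Where the handle's centre goes when the probe lies in both notches with its x along the holder's x: 48 mm above the holder's origin, axes as the holder's. The handle may lie within about 9 mm of it along x, ears between the posts; when the head is pulled, the ears come up against the front post with the handle's centre at x = +8 mm.
- tray: Round steel tray fixed to the table, 210 mm across, rim 18 mm high; origin at its centre at table height. The drawn-out head hangs over it.
- reader: White reader box fixed to the table, 84 (x) x 100 (y) x 36 mm high; origin at the centre of its foot.
- record_top (a point): Centre of the top of the reader's round green button, 30 mm across, 52 mm above the table when up; it is pressed straight down.
- record_button (a joint): How far the green button is down, in m: 0 up; 0.005 halfway stop; 0.011 fully down. It takes 2 to 3 N to reach the halfway stop, about 8.5 N to leave it, and 12 N fully down. It springs back up when let go.
- tongs: Bystander, loose, not to be disturbed: steel serving tongs lying flat, 200 mm long, 60 mm wide, 14 mm high; origin under the middle, x along their length.
- sauce_bottle: Bystander, loose, not to be disturbed: red squeeze bottle, 58 mm across, 170 mm tall; origin at the centre of its foot.
- spice_jar: Bystander, loose, not to be disturbed: amber jar, 52 mm across, 85 mm tall; origin at the centre of its foot.
- dip_cup: Bystander, loose, not to be disturbed: small open steel cup, 68 mm across, 45 mm tall; origin at the centre of its foot.
- tube_rack: Bystander, loose, not to be disturbed: white block 50 x 110 x 34 mm (x, y, z) with three green-capped sample tubes standing in it, 102 mm tall in all; origin at the centre of its foot.
- sanitiser: Bystander, loose, not to be disturbed: white bottle with blue cap, 48 mm across, 120 mm tall; origin at the centre of its foot.
- salt_mill: Bystander, loose, not to be disturbed: dark wooden mill, 44 mm across, 115 mm tall; origin at the centre of its foot.
Things that resemble listed ones, but are neither listed nor needed, are in the scene too. Leave any turquoise look-alike of the reader alone.

How it is judged:
By the outcome, as a careful person would: the job done as asked, in the order asked, and still so for the second after the job is handed in, with the robot touching nothing.
It also fails if it takes over 58 s, if anything falls off the work surface, if the arm or the gripper's body presses on something with over 40 N, if the wrist force passes 120 N, or if a joint passes its speed limit or range.

## Working session

There is one attempt and no reset: what is moved stays moved. The work goes in short steps, Python scripts to look and compute and a tool call to move; the robot and the scene stay as the last step left them, time stands still between calls to the robot, and variables do not carry over. Pictures are saved under pics/ and viewed, and the job is handed in when it is done.

Besides the shell and the picture viewer there is one more tool, called after ">>>" as name(argument=value, ...) on one line, values as JSON. arm_command: Moves the arm, as the interface text tells. Its arguments: {"type":"object","properties":{"deltas":{"type":"array"},"jaw":{"type":"number"},"force":{"type":"number"}},"required":["deltas"]}

```bash
mkdir -p pics; python3 - <<'E'
from workcell import manip
import cv2,numpy as np
print(manip.get_state())
for n in ["scene","top","wrist"]:
    i=manip.camera_info(n); print(n,{k:np.round(np.array(v),4).tolist() if not isinstance(v,str) else v for k,v in i.items()})
    cv2.imwrite(f"pics/{n}0.png",manip.get_image(n)[:,:,::-1])
E
```

```text
{'t': 0.0, 'joint_positions': array([ 1.23848652,  0.61590025, -0.01260516,  1.42495284,  0.00810802,
        1.1033964 , -0.04040317]), 'qd': array([-0.00063483,  0.00102161,  0.00022081,  0.00053413, -0.00014822,
        0.00058634, -0.00139743]), 'tau': array([-7.91127077e-04, -4.69213951e+01,  2.59208707e-01, -1.71032488e+01,
        1.00471699e-02,  9.67932923e-03,  4.73838249e-07]), 'eef_pos': array([ 0.19544593, -0.61906245,  0.21873267]), 'tcp_rot': array([-1.33697181,  0.98254103, -0.97900244]), 'force': array([-0.56204684, -0.48907403,  1.25614128]), 'torque': array([ 0.04247265, -0.04881365,  0.02080744]), 'gripper_width': 0.08520569225022345}
scene {'K': [[493.283, 0.0, 250.0075], [0.0, 493.283, 195.8126], [0.0, 0.0, 1.0]], 'origin': [1.4289, 0.3067, 1.5914], 'rotation': [-1.605, -2.1998, 0.6389]}
top {'K': [[427.0102, 0.0, 256.4723], [0.0, 427.0102, 197.362], [0.0, 0.0, 1.0]], 'origin': [0.2093, 0.021, 1.302], 'rotation': [-2.0736, 2.1545, -0.2188]}
wrist {'K': [[297.3186, 0.0, 255.9458], [0.0, 297.3186, 189.8825], [0.0, 0.0, 1.0]], 'origin': [0.2649, -0.5975, 0.3735], 'rotation': [2.3358, -1.7118, -0.2546]}
```

View pics/scene0.png

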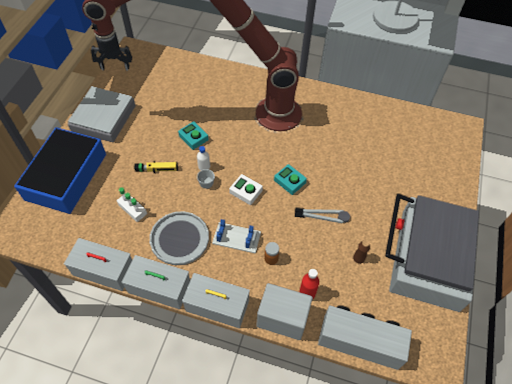

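View pics/top0.png

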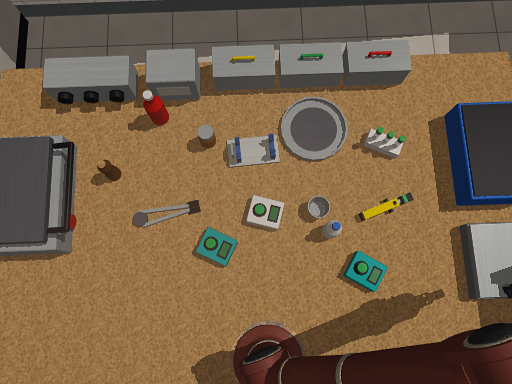

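View pics/wrist0.png

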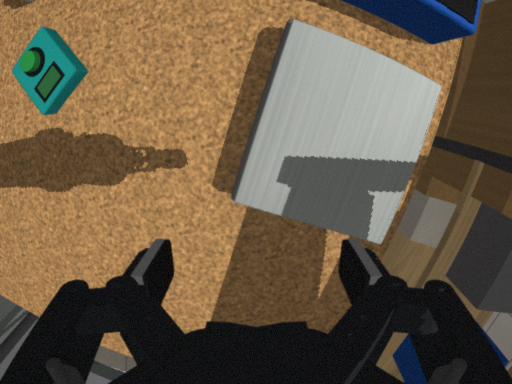

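```bash
cat > h.py <<'E'
import numpy as np,cv2
from scipy.spatial.transform import Rotation as R
from workcell import manip
def ray(i,uv,fish=False):
    K=np.array(i["K"]);o=np.array(i["origin"]);r=np.array(i["rotation"])
    M=r if r.shape==(3,3) else R.from_rotvec(r).as_matrix()
    d=np.array([(uv[0]-K[0,2])/K[0,0],(uv[1]-K[1,2])/K[1,1],1.])
    if fish:
        th=np.hypot(d[0],d[1]); d=np.array([*(d[:2]/max(th,1e-9)*np.sin(th)),np.cos(th)])
    return o,M@(d/np.linalg.norm(d))
def plane(i,uv,z,fish=False):
    o,d=ray(i,uv,fish); return o+d*(z-o[2])/d[2]
def tri(i1,u1,i2,u2):
    o1,d1=ray(i1,u1);o2,d2=ray(i2,u2)
    A=np.c_[d1,-d2];s=np.linalg.lstsq(A,o2-o1,rcond=None)[0]
    a=o1+d1*s[0];b=o2+d2*s[1];return (a+b)/2,np.linalg.norm(a-b)
def proj(i,p,fish=False):
    K=np.array(i["K"]);M=R.from_rotvec(np.array(i["rotation"])).as_matrix()
    c=M.T@(np.array(p)-np.array(i["origin"]))
    if fish:
        r=np.hypot(c[0],c[1]);th=np.arctan2(r,c[2]);c=np.array([c[0]/r*th,c[1]/r*th,1])
    return (K@(c/c[2]))[:2]
E
python3 - <<'E'
import cv2
t=cv2.imread("pics/top0.png");s=cv2.imread("pics/scene0.png")
def z(im,x,y,w,h,k,n): cv2.imwrite(n,cv2.resize(im[y:y+h,x:x+w],None,fx=k,fy=k,interpolation=cv2.INTER_CUBIC))
z(t,340,170,100,75,8,"pics/zt_probe.png"); z(t,215,115,100,75,8,"pics/zt_hold.png"); z(s,110,140,100,75,8,"pics/zs_probe.png"); z(t,235,185,75,56,8,"pics/zt_read.png")
E
```

```text
(no output)
```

View pics/zt_probe.png

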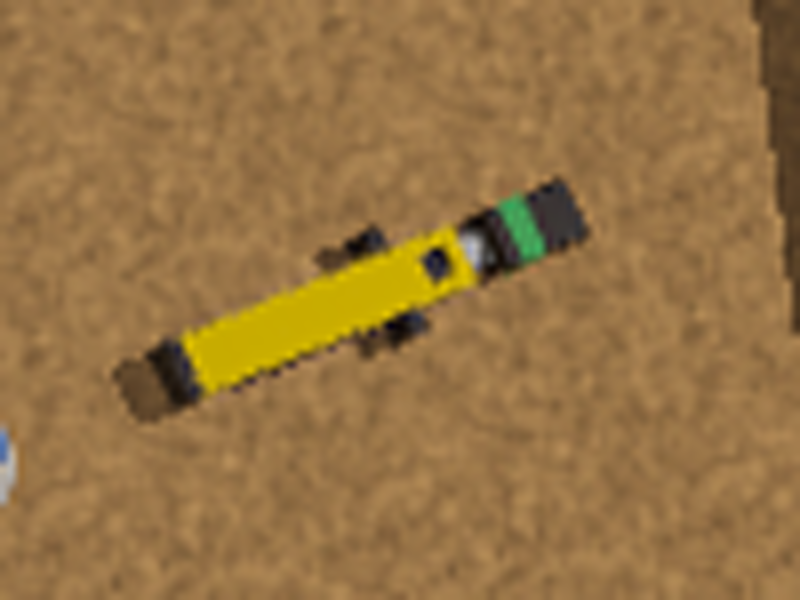

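View pics/zt_hold.png

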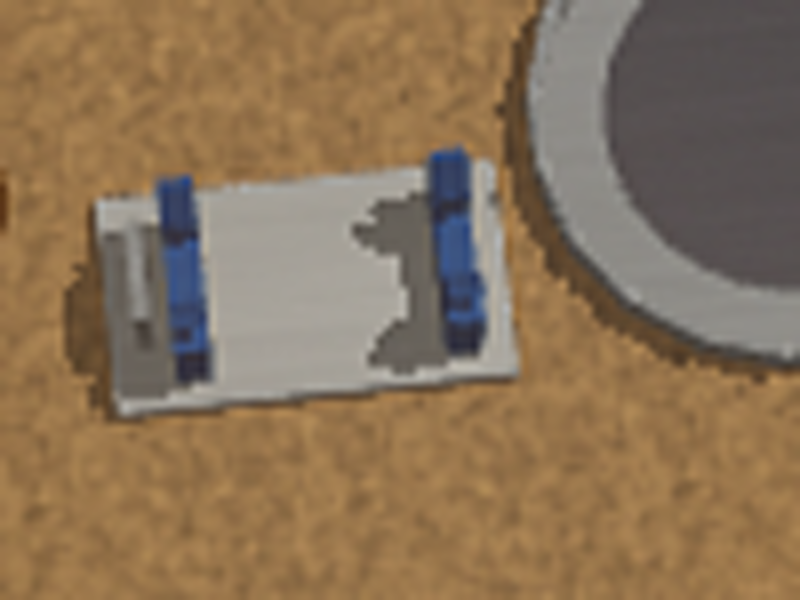

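View pics/zs_probe.png

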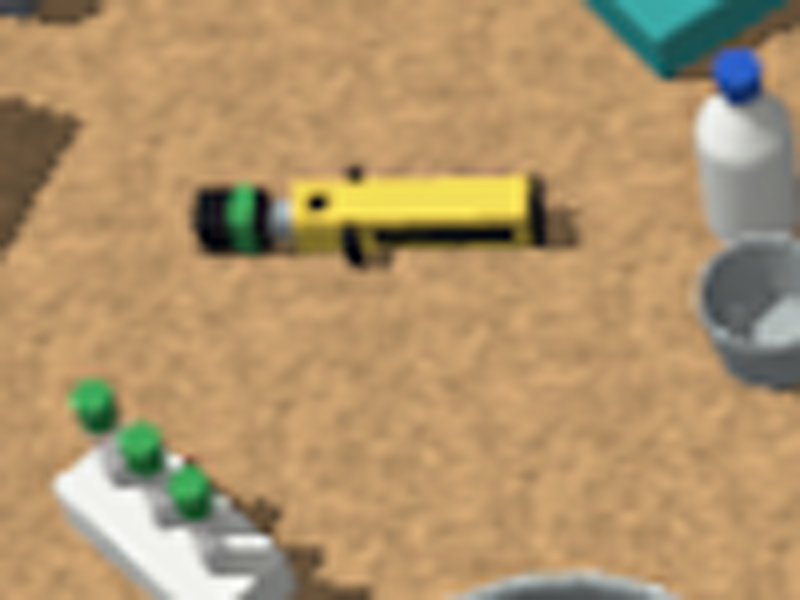

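View pics/zt_read.png

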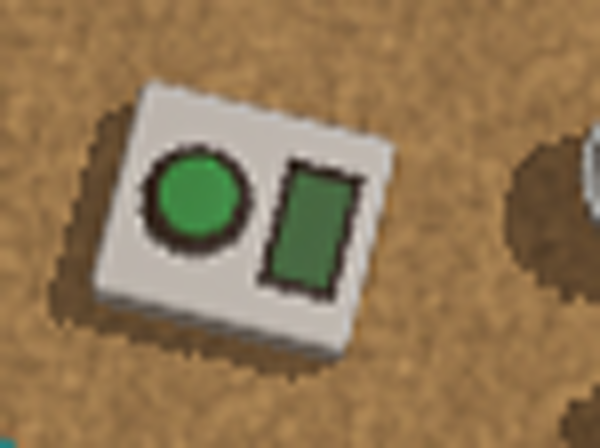

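```bash
python3 - <<'E'
from h import *
i=manip.camera_info("top");s=manip.camera_info("scene")
T=cv2.imread("pics/top0.png");S=cv2.imread("pics/scene0.png")
f=lambda o,p,k=8:((p[0]+.5)/k-.5+o[0],(p[1]+.5)/k-.5+o[1])
def yel(im,x0,y0,x1,y1,lo=(20,130,100),hi=(35,255,255)):
    h=cv2.cvtColor(im,cv2.COLOR_BGR2HSV);m=cv2.inRange(h,lo,hi);k=np.zeros_like(m);k[y0:y1,x0:x1]=m[y0:y1,x0:x1];return k
m=yel(T,340,170,440,245,(24,200,100))
c=max(cv2.findContours(m,0,2)[0],key=cv2.contourArea);r=cv2.minAreaRect(c);print("yel",r)
ys,xs=np.nonzero(m);P=np.array([plane(i,(x,y),.026)[:2] for x,y in zip(xs,ys)])
ctr=P.mean(0);w,V=np.linalg.eigh(np.cov(P.T));a=V[:,1];a=a*np.sign(-a[1]) ;b=np.array([-a[1],a[0]])
L=(P-ctr)@a;W=(P-ctr)@b
print("yellow c",ctr,"yaw",np.degrees(np.arctan2(a[1],a[0])),"len",L.min(),L.max(),"w",W.min(),W.max())
for n,q,z in [("window",(437,262),.026),("earL",(366,242),.013),("earR",(408,327),.013),("tailtop",(180,372),.026),("headtip",(573,212),.026),("green",(522,230),.025),("headback",(483,250),.025)]:
    p=plane(i,f((340,170),q),z)[:2];print(n,p,"along",(p-ctr)@a,"lat",(p-ctr)@b)
g=yel(T,340,170,440,245,(50,90,60),(90,255,255));ys,xs=np.nonzero(g);print("green",plane(i,(xs.mean(),ys.mean()),.025))
cs=[plane(i,f((215,115),q),.010)[:2] for q in [(95,200),(490,158),(516,372),(116,408)]]
cs=np.array(cs);print("base corners",cs);e=lambda a,b:np.linalg.norm(cs[a]-cs[b])
print("len",e(0,1),e(3,2),"wid",e(0,3),e(1,2));ax=(cs[1]+cs[2]-cs[0]-cs[3]);ax/=np.linalg.norm(ax);C=cs.mean(0)
print("holder axis yaw",np.degrees(np.arctan2(ax[1],ax[0])),"origin",C+.008*ax)
n=np.array([-ax[1],ax[0]]);O=C+.008*ax
for nm,q,z in [("fpost far",(447,150),.065),("fpost near",(465,325),.065),("rpost far",(175,180),.065),("rpost near",(190,352),.065),("stop",(138,225),.05)]:
    p=plane(i,f((215,115),q),z)[:2]-O;print(nm,p@ax,p@n)
g=yel(T,240,190,285,230,(50,140,60),(75,255,255));ys,xs=np.nonzero(g);
lab=cv2.connectedComponentsWithStats(g);print(lab[2],lab[3])
g2=yel(S,225,170,270,205,(50,140,60),(75,255,255));lb=cv2.connectedComponentsWithStats(g2);print(lb[2],lb[3])
E
```

```text
yel ((380.5690002441406, 208.1724395751953), (8.170595169067383, 36.21059036254883), 68.19859313964844)
yellow c [ 0.42514511 -0.35983352] yaw -69.97244654476286 len -0.05406373433160824 0.05870343834907422 w -0.012191559001057905 0.01256020207333364
window [ 0.44239285 -0.40433614] along 0.047718324126024544 lat 0.0009638318886003829
earL [ 0.45362895 -0.38221006] along 0.030778301580765634 lat 0.01909802862347247
earR [ 0.41993441 -0.39496776] along 0.03122508288887316 lat -0.016928096786448875
tailtop [ 0.4039155  -0.30299566] along -0.06067131506710254 lat -0.0004804407815483571
headtip [ 0.45976687 -0.45814084] along 0.10421945798595758 lat -0.0011393964610694428
green [ 0.45372171 -0.43831828] along 0.083525315280949 lat -3.0319765485071827e-05
headback [ 0.44654374 -0.42264445] along 0.06634105412434206 lat -0.001406369949206809
green [ 0.45380379 -0.43835452  0.025     ]
base corners [[ 0.66844135  0.10194981]
 [ 0.67991664 -0.05575146]
 [ 0.59097743 -0.06178074]
 [ 0.58237696  0.09575009]]
len 0.15811822862487623 0.1577654284123035 wid 0.08628740677793939 0.08914334108074244
holder axis yaw -86.35600269423924 origin [0.63093655 0.0120581 ]
fpost far 0.050284088782710505 0.029660792252795203
fpost near 0.049518856602750905 -0.04026573797937326
rpost far -0.05410361793525336 0.02827894750902005
rpost near -0.05475154260217111 -0.040228251049864966
stop -0.07015700627542165 0.017041391937270264
[[     0      0    512    384 196598]
 [   256    205      8      3      8]
 [   255    208      1      2      2]] [[255.49984232 191.49925228]
 [259.5        205.625     ]
 [255.         208.5       ]]
[[     0      0    512    384 196564]
 [   246    185      8      7     44]] [[255.5013329  191.5008089 ]
 [249.54545455 187.88636364]]
```

```bash
python3 - <<'E'
from h import *
st=manip.get_state();print(np.round(R.from_rotvec(st["tcp_rot"]).as_matrix(),3))
i=manip.camera_info("top");s=manip.camera_info("scene")
T=cv2.imread("pics/top0.png");S=cv2.imread("pics/scene0.png")
def msk(im,x0,y0,x1,y1,lo,hi):
    h=cv2.cvtColor(im,cv2.COLOR_BGR2HSV);m=cv2.inRange(h,lo,hi);k=np.zeros_like(m);k[y0:y1,x0:x1]=m[y0:y1,x0:x1];return k
def comp(m):
    n,l,st,c=cv2.connectedComponentsWithStats(m); return [(st[k,4],c[k].round(2)) for k in range(1,n) if st[k,4]>4]
print("btn top",comp(msk(T,240,190,268,225,(45,80,60),(80,255,255))))
print("btn scn",comp(msk(S,225,170,270,205,(45,80,60),(80,255,255))))
print("grn top",comp(msk(T,340,170,440,245,(45,80,60),(80,255,255))))
print("grn scn",comp(msk(S,110,155,160,180,(45,80,60),(80,255,255))))
m=msk(S,110,140,210,185,(24,150,100),(35,255,255)); print("yel scn",comp(m))
for n,uv in [("sanit",(333,229)),("cup",(318,207)),("rack",(384,145)),("jar",(206,136)),("sauce",(155,107)),("tray",(314,128))]:
    print(n,plane(i,uv,.05).round(3))
x=260;cv2.imwrite("pics/zs_hold.png",cv2.resize(S[200:265,195:295],None,fx=8,fy=8,interpolation=cv2.INTER_CUBIC))
E
```

```text
[[ 0.301 -0.001  0.954]
 [-0.954  0.002  0.301]
 [-0.002 -1.    -0.   ]]
btn top [(np.int32(82), array([259.37, 208.89]))]
btn scn [(np.int32(51), array([239.92, 183.1 ])), (np.int32(50), array([249.5, 187.5]))]
grn top [(np.int32(30), array([404.7 , 198.03]))]
grn scn [(np.int32(29), array([139.83, 166.76]))]
yel scn [(np.int32(178), array([160.76, 165.34]))]
sanit [ 0.365 -0.208  0.05 ]
cup [ 0.433 -0.168  0.05 ]
rack [ 0.618 -0.384  0.05 ]
jar [0.668 0.162 0.05 ]
sauce [0.77  0.321 0.05 ]
tray [ 0.681 -0.173  0.05 ]
```

View pics/zs_hold.png

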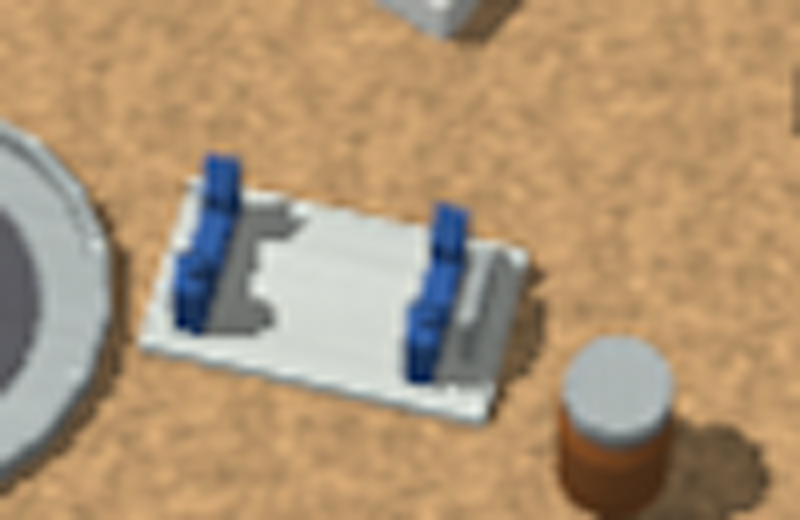

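```bash
python3 - <<'E'
from h import *
i=manip.camera_info("top");s=manip.camera_info("scene")
f=lambda o,p,k=8:((p[0]+.5)/k-.5+o[0],(p[1]+.5)/k-.5+o[1])
print("btn",tri(i,(259.37,208.89),s,(249.5,187.5)),plane(i,(259.37,208.89),.052),plane(s,(249.5,187.5),.052))
print("grn",tri(i,(404.7,198.03),s,(139.83,166.76)))
print("win",tri(i,f((340,170),(437,262)),s,f((110,140),(318,203))))
t=lambda q:f((215,115),q); g=lambda q:f((195,200),q)
cs=np.array([plane(s,g(q),.01)[:2] for q in [(527,252),(192,182),(143,343),(488,412)]])
e=lambda a,b:np.linalg.norm(cs[a]-cs[b])
print(cs.round(4));print(e(0,1),e(3,2),e(0,3),e(1,2));ax=(cs[1]+cs[2]-cs[0]-cs[3]);ax/=np.linalg.norm(ax);C=cs.mean(0)
order=cs
print("yaw",np.degrees(np.arctan2(ax[1],ax[0])),"O",C+.008*ax)
# post top centers, scene: edge of tops
for n,a,b in [("f far?",(447,150),(192,252)),("f near",(460,290),(222,158)),("r near",(187,330),(452,207)),("r far",(175,180),(428,305))]:
    print(n,plane(i,t(a),.065).round(4),plane(s,g(b),.065).round(4))
E
```

```text
btn (array([0.43474832, 0.00719988, 0.04234905]), np.float64(0.001438401597783112)) [0.43318121 0.00660907 0.052     ] [0.44081131 0.00976959 0.052     ]
grn (array([ 0.45638188, -0.4403756 ,  0.01426187]), np.float64(0.0029533591246314207))
win (array([ 0.44259046, -0.40391241,  0.02367176]), np.float64(0.002298714790451206))
[[ 0.5839  0.0975]
 [ 0.5963 -0.0601]
 [ 0.6815 -0.0531]
 [ 0.6668  0.1046]]
0.15806665540729423 0.15839264705706238 0.08316785435385657 0.08550184862197058
yaw -85.06825529107974 O [0.63280595 0.01427066]
f far? [ 0.6637 -0.0362  0.065 ] [ 0.6587 -0.0354  0.065 ]
f near [ 0.6078 -0.0387  0.065 ] [ 0.6095 -0.0387  0.065 ]
r near [0.596 0.065 0.065] [0.6018 0.0665 0.065 ]
r far [0.6557 0.0678 0.065 ] [0.6518 0.0713 0.065 ]
```

```bash
cat >> h.py <<'E'
def step(target_xyz,yaw,n):
    """identical rows taking tool (y down, x at yaw deg) from the present pose to the target in n rows"""
    st=manip.get_state();R0=R.from_rotvec(st["tcp_rot"]);p0=st["eef_pos"]
    c,s=np.cos(np.radians(yaw)),np.sin(np.radians(yaw))
    R1=R.from_matrix(np.array([[c,0,-s],[s,0,c],[0,-1,0.]]))
    w=(R0.inv()*R1).as_rotvec()/n
    dp=R0.inv().apply(np.array(target_xyz)-p0)
    S=sum(R.from_rotvec(w*k).as_matrix() for k in range(n))
    t=np.linalg.solve(S,dp)
    print("now",p0.round(4),"n",n,"t",t.round(4),"w",w.round(4),"|t|",np.linalg.norm(t).round(4))
E
python3 -c "
from h import *
step((.4277,-.3665,.14),20,14)
step((.4277,-.3665,.14),20,12)"
```

```text
now [ 0.1955 -0.6193  0.219 ] n 14 t [0.0062 0.0056 0.0267] w [-1.000e-04 -1.153e-01 -1.000e-04] |t| 0.028
now [ 0.1955 -0.6193  0.219 ] n 12 t [0.0069 0.0066 0.0312] w [-1.000e-04 -1.345e-01 -1.000e-04] |t| 0.0326
```

>>> arm_command(deltas=[[[0.006,0.0056,0.0267],[0,-0.115,0]],[[0.006,0.0056,0.0267],[0,-0.115,0]],[[0.006,0.0056,0.0267],[0,-0.115,0]],[[0.006,0.0056,0.0267],[0,-0.115,0]],[[0.006,0.0056,0.0267],[0,-0.115,0]],[[0.006,0.0056,0.0267],[0,-0.115,0]],[[0.006,0.0056,0.0267],[0,-0.115,0]],[[0.006,0.0056,0.0267],[0,-0.115,0]],[[0.006,0.0056,0.0267],[0,-0.115,0]],[[0.006,0.0056,0.0267],[0,-0.115,0]],[[0.006,0.0056,0.0267],[0,-0.115,0]],[[0.006,0.0056,0.0267],[0,-0.115,0]],[[0.006,0.0056,0.0267],[0,-0.115,0]],[[0.006,0.0056,0.0267],[0,-0.115,0]],[[0,0,0],[0,0,0]]], jaw=100, force=60)

```text
t: 1.65
eef_pos: [0.4269, -0.3606, 0.1407]
tcp_rot: [-1.548, -0.276, 0.278]
force: [0.4, 0.4, 0.7]
gripper_width: 0.0852
```

```bash
python3 -c "
from h import *
step((.4277,-.3665,.14),20,1)
i=manip.camera_info('wrist');print(i)
cv2.imwrite('pics/w1.png',manip.get_image('wrist')[:,:,::-1])"
```

```text
now [ 0.4269 -0.3606  0.1407] n 1 t [-0.0013  0.0007 -0.0058] w [-0.0054  0.004  -0.0002] |t| 0.006
{'K': array([[297.31863964,   0.        , 255.94582873],
       [  0.        , 297.31863964, 189.88250594],
       [  0.        ,   0.        ,   1.        ]]), 'origin': array([ 0.40102067, -0.29252531,  0.29576479]), 'rotation': array([2.81297418, 0.50148253, 0.0729205 ])}
```

View pics/w1.png

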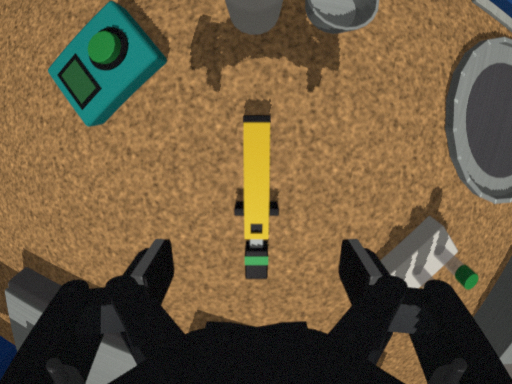

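```bash
python3 - <<'E'
from h import *
i=manip.camera_info('wrist')
P=lambda u,v,z:plane(i,(u,v),z,True)[:2]
I=cv2.imread('pics/w1.png');h=cv2.cvtColor(I,cv2.COLOR_BGR2HSV);m=cv2.inRange(h,(22,170,100),(35,255,255));m[:100]=0;m[260:]=0;m[:,:200]=0;m[:,300:]=0
ys,xs=np.nonzero(m);Q=np.array([P(x,y,.026) for x,y in zip(xs,ys)]);c=Q.mean(0);w,V=np.linalg.eigh(np.cov(Q.T));a=V[:,1]*-np.sign(V[1,1]);b=np.array([-a[1],a[0]])
print(c,np.degrees(np.arctan2(a[1],a[0])),((Q-c)@a).min(),((Q-c)@a).max(),((Q-c)@b).min(),((Q-c)@b).max())
for n,u,v,z in [("tail",257,115,.026),("ears",257,208,.02),("win",257,229,.026),("front",257,240,.026),("hb",257,249,.026),("ht",257,278,.026),("greenmid",257,260,.026)]:
  p=P(u,v,z);print(n,(p-c)@a,(p-c)@b,p)
cv2.imwrite('pics/w1z.png',cv2.resize(I[100:290,200:320],None,fx=3,fy=3))
E
```

```text
[ 0.42520517 -0.36054963] -70.19887634877698 -0.0528189598210449 0.06283126385110023 -0.01269666435622257 0.012423776780614232
tail -0.05912685682870902 0.0004820944384010555 [ 0.40562916 -0.30475539]
ears 0.031644829645310915 0.0007906404861633879 [ 0.43666895 -0.3900556 ]
win 0.051695868068039684 0.0008429738171719305 [ 0.44351061 -0.40890337]
front 0.06391327372081551 0.0008883522128253692 [ 0.44769202 -0.42038304]
hb 0.07424586927757544 0.00092746418158387 [ 0.45122906 -0.43009146]
ht 0.1100430014821271 0.0010677174969051394 [ 0.46348752 -0.46372455]
greenmid 0.087338966588448 0.000977940308188339 [ 0.45571192 -0.44239332]
```

View pics/w1z.png

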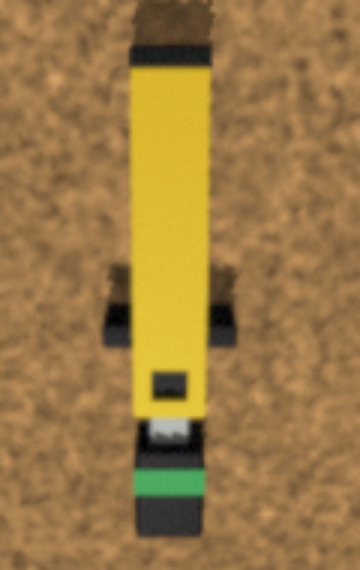

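```bash
python3 -c "
from h import *
step((.4286,-.3678,.017),19.8,5)"
```

```text
now [ 0.4269 -0.3638  0.1411] n 5 t [ 0.0001  0.0248 -0.0009] w [-0.0004  0.0005 -0.0001] |t| 0.0248
```

```bash
cat > m.py <<'E'
from h import *
import sys
def snap(name):
    a=manip.get_state()["eef_pos"];i=manip.camera_info('wrist');I=manip.get_image('wrist')[:,:,::-1].copy();b=manip.get_state()["eef_pos"]
    print("drift mm",((b-a)*1e3).round(2));cv2.imwrite(f'pics/{name}.png',I);np.save(f'pics/{name}.npy',i,allow_pickle=True);return i,I
E
python3 - <<'E'
from m import *
i,I=snap('w2');P=lambda u,v,z:plane(i,(u,v),z,True)[:2]
h=cv2.cvtColor(I,cv2.COLOR_BGR2HSV);m=cv2.inRange(h,(22,170,100),(35,255,255));m[:90]=0;m[260:]=0;m[:,:200]=0;m[:,300:]=0
ys,xs=np.nonzero(m);Q=np.array([P(x,y,.026) for x,y in zip(xs,ys)]);c=Q.mean(0);w,V=np.linalg.eigh(np.cov(Q.T));a=V[:,1]*-np.sign(V[1,1]);b=np.array([-a[1],a[0]])
print(ys.min(),ys.max(),c,np.degrees(np.arctan2(a[1],a[0])),((Q-c)@a).min(),((Q-c)@a).max(),((Q-c)@b).min(),((Q-c)@b).max())
print("ctr est: front-60:",c+a*(((Q-c)@a).max()-.06))
E
```

```text
drift mm [-0.19 -2.14  0.27]
118 235 [ 0.42494217 -0.35669576] -69.8676536059193 -0.052742568910734054 0.06209268963826508 -0.012744748428111036 0.01212816802807838
ctr est: front-60: [ 0.42566246 -0.35866059]
```

>>> arm_command(deltas=[[[0,0.024,0],[0,0,0]],[[0,0.024,0],[0,0,0]],[[0,0.024,0],[0,0,0]],[[0,0,0],[0,0,0]],[[0,0,0],[0,0,0]],[[0,0,0],[0,0,0]]])

```text
t: 2.35
eef_pos: [0.4277, -0.3672, 0.0708]
tcp_rot: [-1.556, -0.271, 0.268]
force: [-0.0, 0.1, 0.4]
gripper_width: 0.0854
```

```bash
python3 -c "
from h import *
step((.4281,-.3653,.017),20.1,3)"
```

```text
now [ 0.4277 -0.3672  0.0708] n 3 t [0.0003 0.0179 0.0006] w [ 0.0008 -0.0023  0.0005] |t| 0.0179
```

>>> arm_command(deltas=[[[0,0.018,0.0006],[0,-0.002,0]],[[0,0.018,0.0006],[0,-0.002,0]],[[0,0.0175,0.0006],[0,-0.002,0]],[[0,0,0],[0,0,0]],[[0,0,0],[0,0,0]],[[0,0,0],[0,0,0]]])

```text
t: 2.95
eef_pos: [0.4272, -0.3651, 0.0175]
tcp_rot: [-1.555, -0.277, 0.274]
force: [0.3, -0.3, 0.3]
gripper_width: 0.0854
```

>>> arm_command(deltas=[[[0,0,0],[0,0,0]],[[0,0,0],[0,0,0]],[[0,0,0],[0,0,0]],[[0,0,0],[0,0,0]],[[0,0,0],[0,0,0]],[[0,0,0],[0,0,0]],[[0,0,0],[0,0,0]],[[0,0,0],[0,0,0]]], jaw=0, force=50)

```text
t: 3.75
eef_pos: [0.4262, -0.3643, 0.016]
tcp_rot: [-1.553, -0.275, 0.275]
force: [0.5, -0.2, 0.1]
gripper_width: 0.0001
```

```bash
python3 -c "
from m import *
snap('w3')"
```

```text
drift mm [-0.01  0.   -0.01]
```

View pics/w3.png

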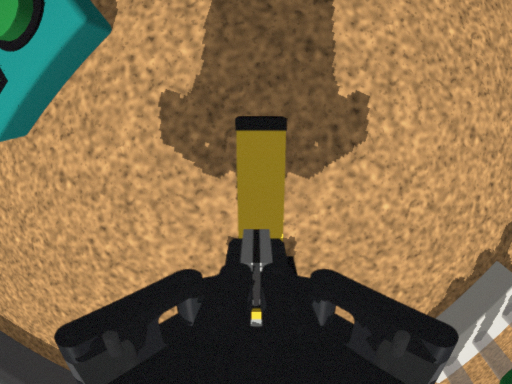

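```bash
python3 -c "
from m import *
I=manip.get_image('scene')[:,:,::-1];cv2.imwrite('pics/s3.png',cv2.resize(I[120:195,105:205],None,fx=8,fy=8,interpolation=2))
I=manip.get_image('top')[:,:,::-1];cv2.imwrite('pics/t3.png',cv2.resize(I[165:255,330:450],None,fx=6,fy=6,interpolation=2))
s=manip.get_state();print(s['eef_pos'],s['joint_positions'],s['force'],s['tau'])"
```

```text
[ 0.42617626 -0.36424594  0.0159952 ] [ 0.88037334  0.77665174 -0.33706715  1.86465224  0.44078727  0.57409879
  0.60933371] [ 0.49467059  0.09893919 -0.95546948] [-2.20539987e-04 -4.47944391e+01 -3.80466521e+00 -9.42511261e+00
  5.85944581e-03  1.39275515e-03  2.50968185e-05]
```

View pics/s3.png

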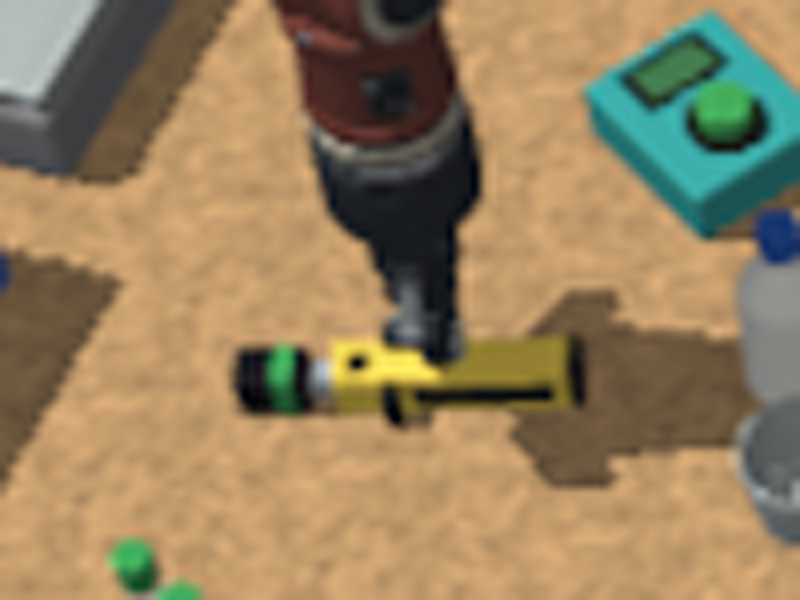

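View pics/t3.png

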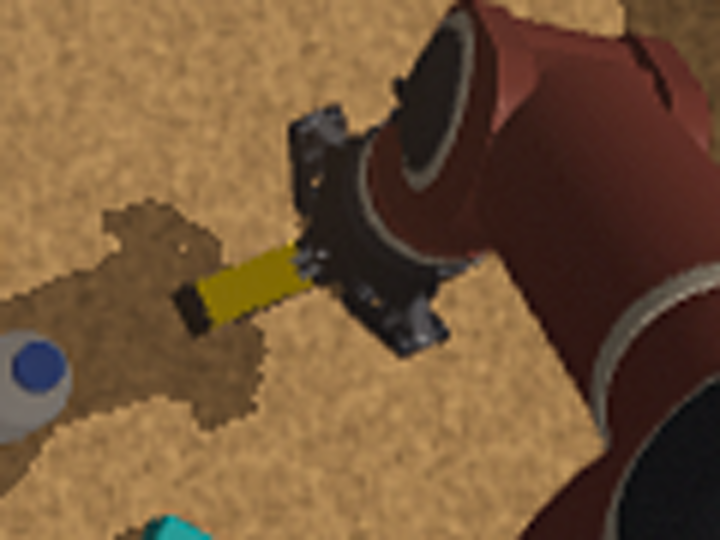

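```bash
python3 -c "
from m import *
i=manip.camera_info('wrist');s=manip.get_state();print(i['origin'],i['rotation'])
p=s['eef_pos'];Y=R.from_rotvec(s['tcp_rot']).as_matrix()
for d in (.014,0,-.005,-.03,-.054): print(d,proj(i,p+Y[:,1]*d,True))
for k in ('scene','top'):
  for d in (.014,0,-.03): print(k,d,proj(manip.camera_info(k),p+Y[:,1]*d))
I=cv2.imread('pics/w3.png');cv2.imwrite('pics/w3z.png',cv2.resize(I[200:340,170:350],None,fx=4,fy=4,interpolation=2))
"
```

```text
[ 0.40008726 -0.29541435  0.170643  ] [2.80830114 0.49764458 0.07393641]
0.014 [257.22738851 225.06889559]
0 [257.33146113 234.7942029 ]
-0.005 [257.37228822 238.62599322]
-0.03 [257.61196617 261.31504162]
-0.054 [257.91463313 290.46457983]
scene 0.014 [160.79090901 167.41737762]
scene 0 [160.29205491 165.3230327 ]
scene -0.03 [159.20254388 160.74892585]
top 0.014 [379.34817332 209.44085517]
top 0 [380.62897343 208.63764205]
top -0.03 [383.46621354 206.85835701]
```

View pics/w3z.png

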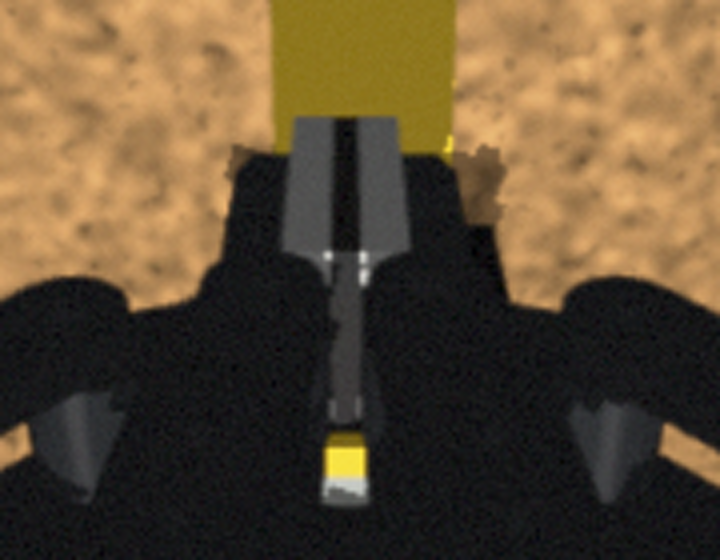

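```bash
python3 -c "
from m import *
s=manip.get_state();p=s['eef_pos'];A=R.from_rotvec(s['tcp_rot']).as_matrix()
i=manip.camera_info('wrist');k=manip.camera_info('scene')
for d in (.014,0,-.01,-.018,-.03):
  q=p+A[:,1]*d+A[:,2]*.011
  sc=proj(k,q);print(d,q.round(3),'w',proj(i,q,True).round(1),'scene zoom',((sc-[105,120])*8+3.5).round(0))
"
```

```text
0.014 [ 0.422 -0.354  0.002] w [257.2 208.4] scene zoom [472. 382.]
0 [ 0.422 -0.354  0.016] w [257.4 217.1] scene zoom [468. 365.]
-0.01 [ 0.422 -0.354  0.026] w [257.4 224.2] scene zoom [465. 353.]
-0.018 [ 0.422 -0.354  0.034] w [257.5 230.5] scene zoom [463. 344.]
-0.03 [ 0.422 -0.354  0.046] w [257.7 241.1] scene zoom [460. 329.]
```

>>> arm_command(deltas=[[[0,0,0],[0,0,0]],[[0,0,0],[0,0,0]],[[0,0,0],[0,0,0]],[[0,0,0],[0,0,0]],[[0,0,0],[0,0,0]],[[0,0,0],[0,0,0]],[[0,0,0],[0,0,0]]], jaw=50)

```text
t: 4.6
eef_pos: [0.4262, -0.3643, 0.016]
tcp_rot: [-1.553, -0.275, 0.275]
force: [-0.1, 0.4, 0.5]
gripper_width: 0.0427
```

```bash
python3 -c "
from m import *
i,I=snap('w4')
I=manip.get_image('scene')[:,:,::-1];cv2.imwrite('pics/s4.png',cv2.resize(I[120:195,105:205],None,fx=8,fy=8,interpolation=2))
s=manip.get_state();print(s['eef_pos'],s['force'])"
```

```text
drift mm [ 0.    0.02 -0.01]
[ 0.42613496 -0.36428533  0.0160016 ] [-0.11871624  0.48295821 -0.1974196 ]
```

View pics/w4.png

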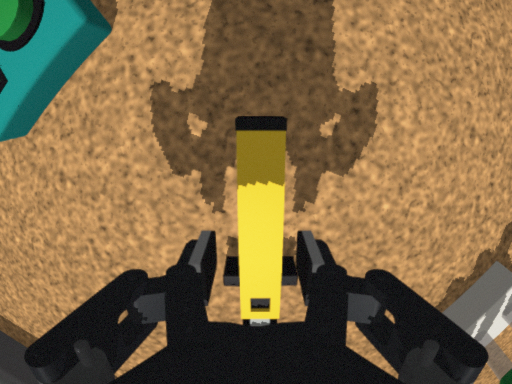

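View pics/s4.png

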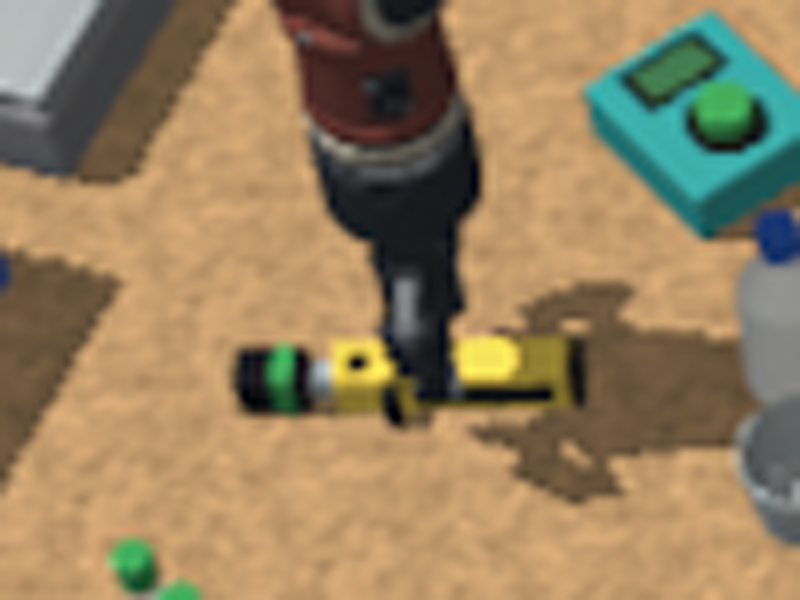

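>>> arm_command(deltas=[[[0,0.004,0],[0,0,0]],[[0,0.004,0],[0,0,0]],[[0,0,0],[0,0,0]],[[0,0,0],[0,0,0]]])

```text
t: 5.1
eef_pos: [0.426, -0.3641, 0.0077]
tcp_rot: [-1.553, -0.275, 0.276]
force: [0.0, -0.2, -0.6]
gripper_width: 0.0426
```

>>> arm_command(deltas=[[[0,0.004,0],[0,0,0]],[[0,0.004,0],[0,0,0]],[[0,0,0],[0,0,0]],[[0,0,0],[0,0,0]]])

```text
t: 5.5
eef_pos: [0.4261, -0.3642, -0.0002]
tcp_rot: [-1.553, -0.275, 0.276]
force: [0.2, 0.1, 0.1]
gripper_width: 0.0425
```

```bash
python3 -c "
from m import *
i,I=snap('w5')
I=manip.get_image('scene')[:,:,::-1];cv2.imwrite('pics/s5.png',cv2.resize(I[120:195,105:205],None,fx=8,fy=8,interpolation=2))
s=manip.get_state();print(s['eef_pos'],s['force'])"
```

```text
drift mm [ 0.08 -0.07  0.16]
[ 4.26254907e-01 -3.64286735e-01  6.07107276e-05] [-0.59130386  0.19715359 -0.17796297]
```

View pics/w5.png

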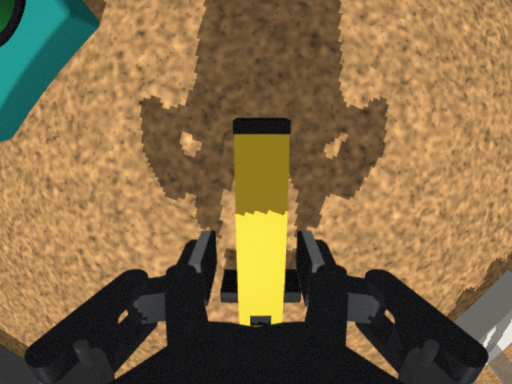

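View pics/s5.png

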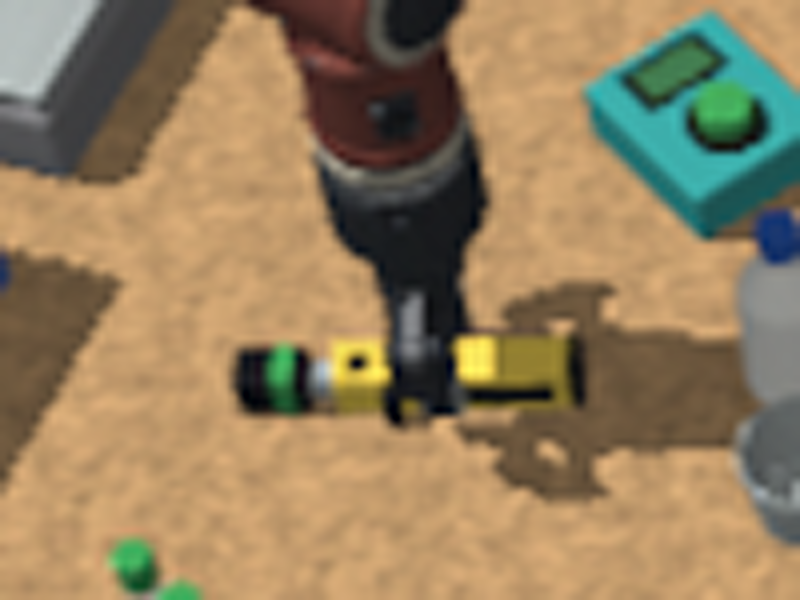

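>>> arm_command(deltas=[[[0,0.003,0],[0,0,0]],[[0,0.003,0],[0,0,0]],[[0,0,0],[0,0,0]],[[0,0,0],[0,0,0]]])

```text
t: 6.0
eef_pos: [0.4261, -0.3642, -0.0061]
tcp_rot: [-1.553, -0.275, 0.276]
force: [0.1, 0.1, -0.7]
gripper_width: 0.0426
```

>>> arm_command(deltas=[[[0,0,0],[0,0,0]],[[0,0,0],[0,0,0]],[[0,0,0],[0,0,0]],[[0,0,0],[0,0,0]],[[0,0,0],[0,0,0]]], jaw=0, force=50)

```text
t: 6.5
eef_pos: [0.4267, -0.3643, -0.0056]
tcp_rot: [-1.554, -0.276, 0.275]
force: [0.4, 0.6, 4.4]
gripper_width: 0.023
```

```bash
python3 -c "
from m import *
i,I=snap('w6')"
```

```text
drift mm [-0.    0.03 -0.01]
```

View pics/w6.png

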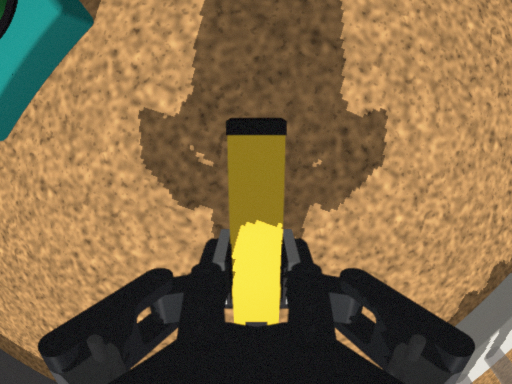

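>>> arm_command(deltas=[[[0,-0.01,0],[0,0,0]],[[0,-0.02,0],[0,0,0]],[[0,-0.03,0],[0,0,0]],[[0,-0.03,0],[0,0,0]],[[0,-0.03,0],[0,0,0]],[[0,-0.03,0],[0,0,0]],[[0,0,0],[0,0,0]],[[0,0,0],[0,0,0]],[[0,0,0],[0,0,0]]])

```text
t: 7.45
eef_pos: [0.4244, -0.3637, 0.1423]
tcp_rot: [-1.55, -0.272, 0.278]
force: [-0.3, -0.7, -2.7]
gripper_width: 0.0226
```

```bash
python3 -c "
from m import *
step((.632,.005,.14),4.5,15)
i,I=snap('w7')"
```

```text
now [ 0.4244 -0.3637  0.1423] n 15 t [0.019  0.0002 0.021 ] w [-0.0002  0.0181 -0.0002] |t| 0.0283
drift mm [ 0.19  0.05 -0.12]
```

View pics/w7.png

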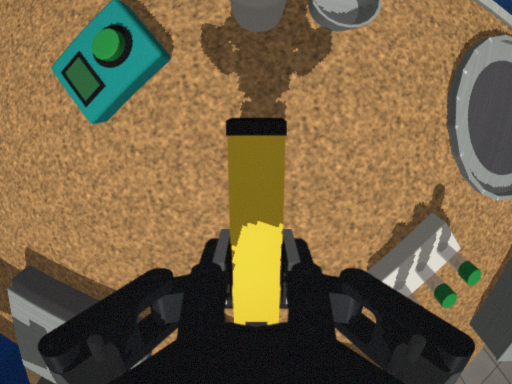

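>>> arm_command(deltas=[[[0.019,0,0.021],[0,0.018,0]],[[0.019,0,0.021],[0,0.018,0]],[[0.019,0,0.021],[0,0.018,0]],[[0.019,0,0.021],[0,0.018,0]],[[0.019,0,0.021],[0,0.018,0]],[[0.019,0,0.021],[0,0.018,0]],[[0.019,0,0.021],[0,0.018,0]],[[0.019,0,0.021],[0,0.018,0]],[[0.019,0,0.021],[0,0.018,0]],[[0.019,0,0.021],[0,0.018,0]],[[0.019,0,0.021],[0,0.018,0]],[[0.019,0,0.021],[0,0.018,0]],[[0.019,0,0.021],[0,0.018,0]],[[0.019,0,0.021],[0,0.018,0]],[[0.019,0,0.021],[0,0.018,0]],[[0,0,0],[0,0,0]],[[0,0,0],[0,0,0]],[[0,0,0],[0,0,0]],[[0,0,0],[0,0,0]]])

```text
t: 9.4
eef_pos: [0.6323, 0.0034, 0.1434]
tcp_rot: [-1.571, -0.061, 0.063]
force: [0.3, -0.7, -1.8]
gripper_width: 0.0233
```

```bash
python3 -c "
from m import *
step((.632,.005,.14),4.5,1)
i,I=snap('w8');print(i)"
```

```text
now [0.6323 0.0034 0.1434] n 1 t [-0.0001  0.0034  0.0016] w [ 0.0011  0.0004 -0.0017] |t| 0.0038
drift mm [0.18 0.19 0.26]
{'K': array([[297.31863964,   0.        , 255.94582873],
       [  0.        , 297.31863964, 189.88250594],
       [  0.        ,   0.        ,   1.        ]]), 'origin': array([0.62595215, 0.07666342, 0.29795658]), 'rotation': array([2.84521742, 0.11226573, 0.01461349])}
```

View pics/w8.png

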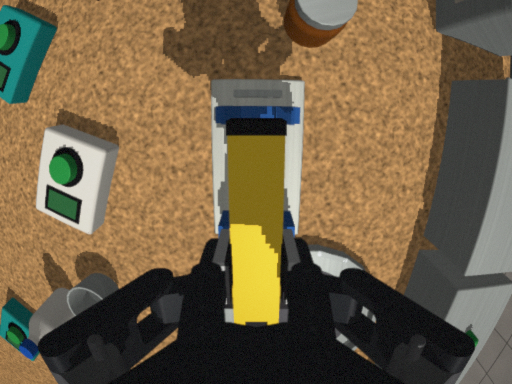

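```bash
python3 -c "
import cv2
I=cv2.imread('pics/w8.png');cv2.imwrite('pics/w8z.png',cv2.resize(I[70:250,195:325],None,fx=3.3,fy=3.3,interpolation=2))"
```

```text
(no output)
```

View pics/w8z.png

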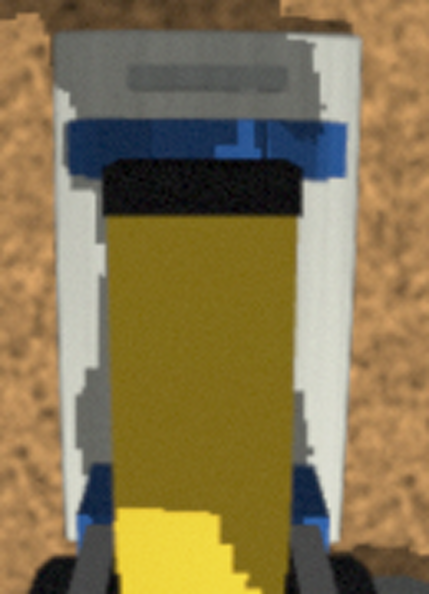

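```bash
python3 - <<'E'
from h import *
i=np.load('pics/w8.npy',allow_pickle=True).item()
f=lambda x,y:((x+.5)/3.3-.5+195,(y+.5)/3.3-.5+70)
P=lambda x,y,z:plane(i,f(x,y),z,True)
rl,rr=P(66,135,.065),P(347,135,.065);print("rear post",rl,rr,"w",np.linalg.norm(rl-rr),"mid",(rl+rr)/2)
fl,fr=P(88,470,.065),P(318,470,.065);print("front post",fl,fr,"w",np.linalg.norm(fl-fr),"mid",(fl+fr)/2)
fl,fr=P(80,515,.065),P(326,515,.065);print("front post lower",fl,fr,"w",np.linalg.norm(fl-fr),"mid",(fl+fr)/2)
c1,c2=P(55,32,.01),P(360,38,.01);print("base rear",c1,c2,np.linalg.norm(c1-c2),(c1+c2)/2)
for y in (100,300,500):
  xs={100:(56,360),300:(62,355),500:(66,345)}[y];a,b=P(xs[0],y,.01),P(xs[1],y,.01);print("base",y,np.linalg.norm(a-b),(a+b)/2)
print("stop face",P(208,92,.05),"rear post back edge",P(208,121,.065),"front-edge",P(85,180,.065))
# handle tail
for z in (.165,.17,.175):
  a,b=P(103,214,z),P(302,214,z);print("tail",z,np.linalg.norm(a-b),(a+b)/2,"top edge",P(202,160,z))
a,b=P(108,300,.17),P(296,300,.17);print((a+b)/2, np.linalg.norm(a-b))
E
```

```text
rear post [0.59401164 0.06811331 0.065     ] [0.66019128 0.0733841  0.065     ] w 0.06638920330911348 mid [0.62710146 0.0707487  0.065     ]
front post [ 0.60360284 -0.01555687  0.065     ] [ 0.66218992 -0.01090896  0.065     ] w 0.058771157530583575 mid [ 0.63289638 -0.01323291  0.065     ]
front post lower [ 0.6019809  -0.02832336  0.065     ] [ 0.66579729 -0.02325741  0.065     ] w 0.06401714775171274 mid [ 0.63388909 -0.02579039  0.065     ]
base rear [0.58118835 0.09635807 0.01      ] [0.66947247 0.10163498 0.01      ] 0.08844168164211946 [0.62533041 0.09899653 0.01      ]
base 100 0.08854797217004483 [0.62699256 0.07979766 0.01      ]
base 300 0.08816512482937865 [0.63190649 0.02010128 0.01      ]
base 500 0.08934536978645183 [ 0.6361615  -0.04473434  0.01      ]
stop face [0.6267099  0.08078322 0.05      ] rear post back edge [0.62720907 0.07366953 0.065     ] front-edge [0.59921688 0.05762284 0.065     ]
tail 0.165 0.027057445860712955 [0.62692309 0.06236237 0.165     ] top edge [0.62628522 0.06961614 0.165     ]
tail 0.17 0.026039916471603926 [0.62688657 0.06290018 0.17      ] top edge [0.6262727  0.06988116 0.17      ]
tail 0.175 0.02502238708249511 [0.62685006 0.06343799 0.175     ] top edge [0.62626017 0.07014618 0.175     ]
[0.62772644 0.05140218 0.17      ] 0.025029269676259038
```

```bash
python3 -c "
from m import *
step((.6332,.0051,.064),4.3,4)"
```

```text
now [0.6325 0.0036 0.1437] n 4 t [0.0002 0.0199 0.0004] w [ 0.0002  0.001  -0.0003] |t| 0.0199
```

>>> arm_command(deltas=[[[0.0002,0.02,0.0004],[0,0,0]],[[0.0002,0.02,0.0004],[0,0,0]],[[0.0002,0.02,0.0004],[0,0,0]],[[0.0002,0.02,0.0004],[0,0,0]],[[0,0,0],[0,0,0]],[[0,0,0],[0,0,0]],[[0,0,0],[0,0,0]]])

```text
t: 10.15
eef_pos: [0.6348, 0.0067, 0.0655]
tcp_rot: [-1.57, -0.065, 0.061]
force: [-0.2, 0.3, -1.7]
gripper_width: 0.0229
```

```bash
python3 -c "
from m import *
step((.6332,.0051,.029),4.3,4)
i,I=snap('w9')
I=I[60:260,185:335];cv2.imwrite('pics/w9z.png',cv2.resize(I,None,fx=3,fy=3,interpolation=2))
I=manip.get_image('scene')[:,:,::-1];cv2.imwrite('pics/s9.png',cv2.resize(I[195:270,165:265],None,fx=8,fy=8,interpolation=2))"
```

```text
now [0.6348 0.0067 0.0655] n 4 t [-0.0004  0.0091 -0.0004] w [-0.      0.0014  0.0007] |t| 0.0091
drift mm [0.03 0.06 0.1 ]
```

View pics/w9z.png

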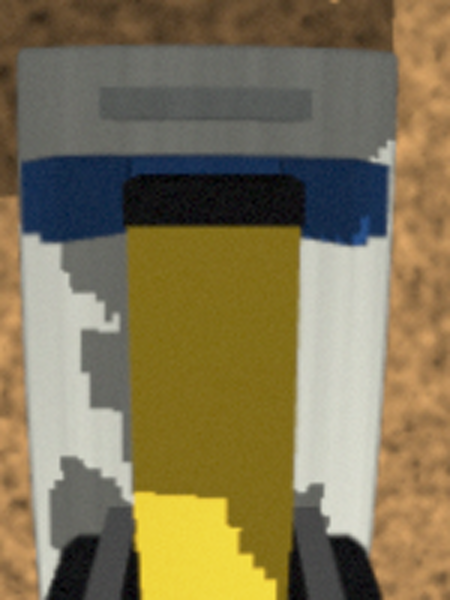

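View pics/s9.png

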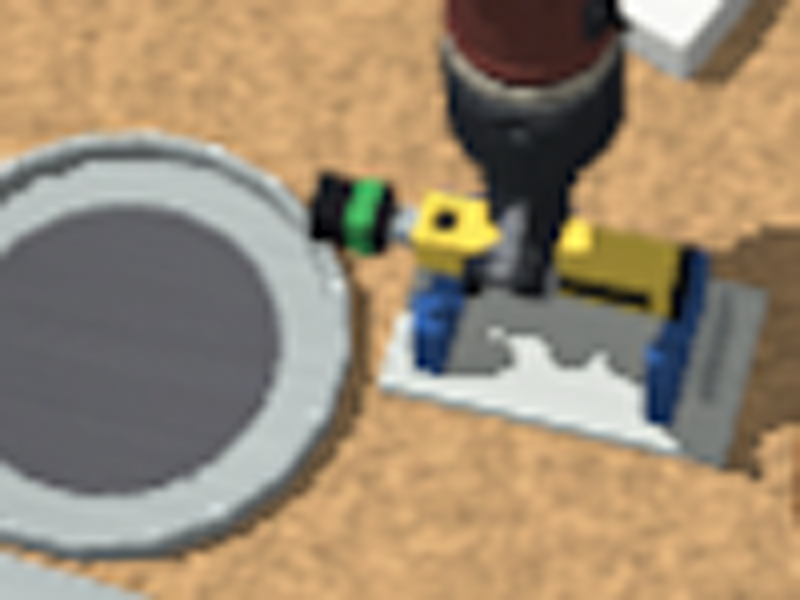

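>>> arm_command(deltas=[[[-0.0017,0,-0.0016],[0,0.002,0]],[[0,0.009,0],[0,0,0]],[[0,0.009,0],[0,0,0]],[[0,0.009,0],[0,0,0]],[[0,0.006,0],[0,0,0]],[[0,0,0],[0,0,0]],[[0,0,0],[0,0,0]]])

```text
t: 10.95
eef_pos: [0.6321, 0.0053, 0.0306]
tcp_rot: [-1.57, -0.062, 0.062]
force: [-0.3, 0.3, -2.5]
gripper_width: 0.0232
```

```bash
python3 -c "
from m import *
i,I=snap('w10')
I=I[60:260,185:335];cv2.imwrite('pics/w10z.png',cv2.resize(I,None,fx=3,fy=3,interpolation=2))
I=manip.get_image('scene')[:,:,::-1];cv2.imwrite('pics/s10.png',cv2.resize(I[195:270,165:265],None,fx=8,fy=8,interpolation=2));print(manip.get_state()['eef_pos'],manip.get_state()['force'])"
```

```text
drift mm [ 0.05 -0.02  0.17]
[0.63219652 0.00524816 0.03091375] [ 0.70280103 -1.14294413 -2.79259012]
```

View pics/w10z.png

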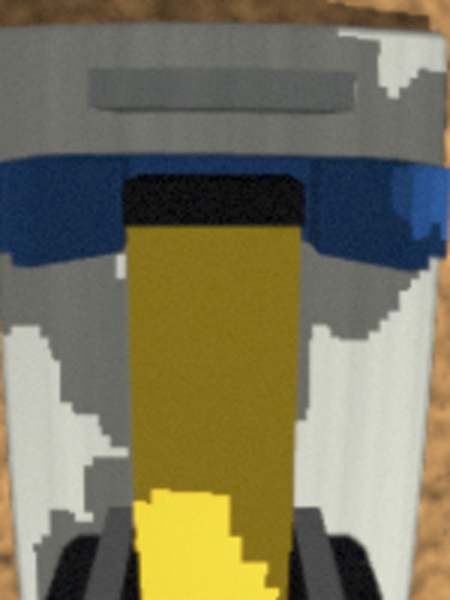

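View pics/s10.png

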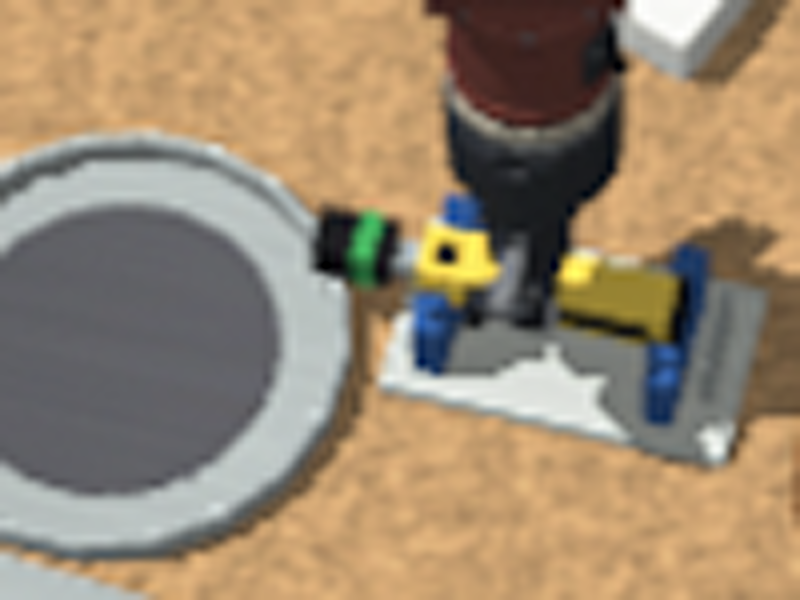

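>>> arm_command(deltas=[[[0,0.002,0],[0,0,0]],[[0,0.001,0],[0,0,0]],[[0,0,0],[0,0,0]],[[0,0,0],[0,0,0]]])

```text
t: 11.45
eef_pos: [0.6325, 0.0052, 0.0294]
tcp_rot: [-1.57, -0.063, 0.061]
force: [-2.1, 0.1, 4.1]
gripper_width: 0.023
```

Contact (force went from −2.5 to +4). Release.

>>> arm_command(deltas=[[[0,0,0],[0,0,0]],[[0,0,0],[0,0,0]],[[0,0,0],[0,0,0]],[[0,0,0],[0,0,0]],[[0,0,0],[0,0,0]]], jaw=55)

```text
t: 11.95
eef_pos: [0.6322, 0.0052, 0.0279]
tcp_rot: [-1.57, -0.062, 0.062]
force: [-0.9, 0.1, 0.7]
gripper_width: 0.0472
```

>>> arm_command(deltas=[[[0,-0.015,0],[0,0,0]],[[0,-0.03,0],[0,0,0]],[[0,-0.03,0],[0,0,0]],[[0,-0.03,0],[0,0,0]],[[0,0,0],[0,0,0]],[[0,0,0],[0,0,0]],[[0,0,0],[0,0,0]]])

```text
t: 12.65
eef_pos: [0.6313, 0.0049, 0.1324]
tcp_rot: [-1.57, -0.061, 0.064]
force: [-0.5, 0.7, -0.0]
gripper_width: 0.0472
```

```bash
python3 -c "
from m import *
i,I=snap('w11')
I=manip.get_image('scene')[:,:,::-1];cv2.imwrite('pics/s11.png',cv2.resize(I[195:270,165:265],None,fx=8,fy=8,interpolation=2));print(manip.get_state()['eef_pos'],manip.get_state()['force'])"
```

```text
drift mm [-0.12  0.   -0.44]
[0.63118351 0.00500767 0.13178807] [ 0.51315613 -1.04636499  0.95216184]
```

View pics/w11.png

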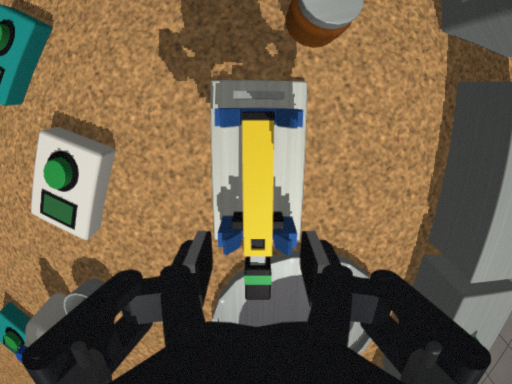

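View pics/s11.png

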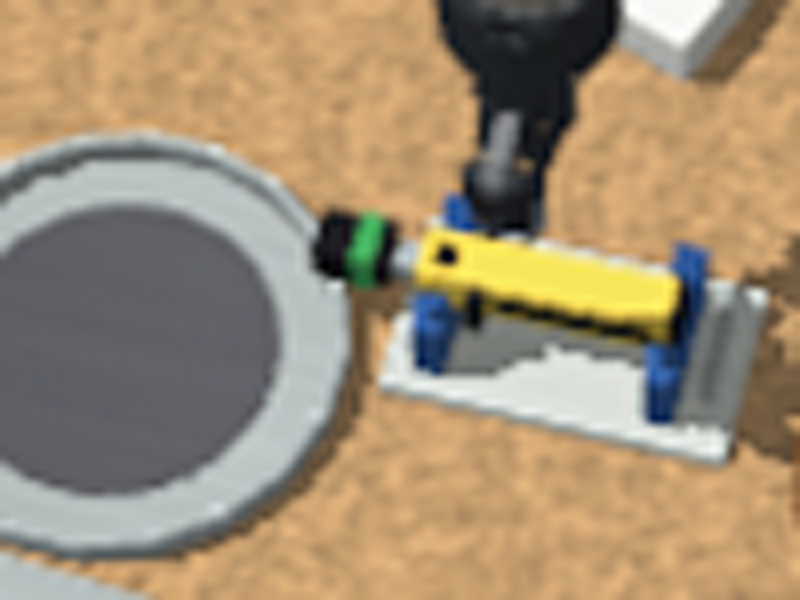

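```bash
python3 - <<'E'
from h import *
i=np.load('pics/w11.npy',allow_pickle=True).item();I=cv2.imread('pics/w11.png')
P=lambda u,v,z:plane(i,(u,v),z,True)[:2]
h=cv2.cvtColor(I,cv2.COLOR_BGR2HSV);m=cv2.inRange(h,(22,170,100),(35,255,255));m[:100]=0;m[262:]=0;m[:,:220]=0;m[:,295:]=0
ys,xs=np.nonzero(m);Q=np.array([P(x,y,.061) for x,y in zip(xs,ys)]);c=Q.mean(0);w,V=np.linalg.eigh(np.cov(Q.T));a=V[:,1]*-np.sign(V[1,1]);b=np.array([-a[1],a[0]])
L=(Q-c)@a;print(c,np.degrees(np.arctan2(a[1],a[0])),L.min(),L.max(),((Q-c)@b).min(),((Q-c)@b).max())
cen=c+a*(L.max()-.060);print("centre(front)",cen,"tail",c+a*(L.min()+.0535))
O=np.array([.6317,.012]);ax=np.array([np.cos(np.radians(-85.7)),np.sin(np.radians(-85.7))]);print("rel holder",(cen-O)@ax,(cen-O)@[-ax[1],ax[0]])
g=cv2.inRange(h,(45,80,60),(85,255,255));g[:265]=0;g[300:]=0;g[:,:235]=0;g[:,285:]=0;ys,xs=np.nonzero(g);print("green px",xs.mean(),ys.mean(),ys.min(),ys.max())
for n,v in [("tip",298.5),("back",265)]:
  p=P(258,v,.0605);print(n,p,(p-cen)@a,(p-cen)@b)
p=P(xs.mean(),ys.mean(),.0605);print("green",p,(p-cen)@a)
cv2.imwrite('pics/w11z.png',cv2.resize(I[215:305,205:325],None,fx=6,fy=6,interpolation=2))
E
```

```text
[0.63102804 0.01307558] -85.38737771023537 -0.05216743487834834 0.0628803669292257 -0.012395315899996746 0.012639073877969106
centre(front) [0.63125967 0.01020454] tail [0.6311352  0.01174733]
rel holder 0.0017573920355954415 -0.000573711647302276
green px 257.3074074074074 279.462962962963 274 285
tip [ 0.64038583 -0.09655105] 0.10714373685105301 0.0005114812292247182
back [ 0.63729621 -0.05899032] 0.06945620283476608 0.0004524391363620622
green [ 0.63794435 -0.07454752] 0.08501513181893414
```

View pics/w11z.png

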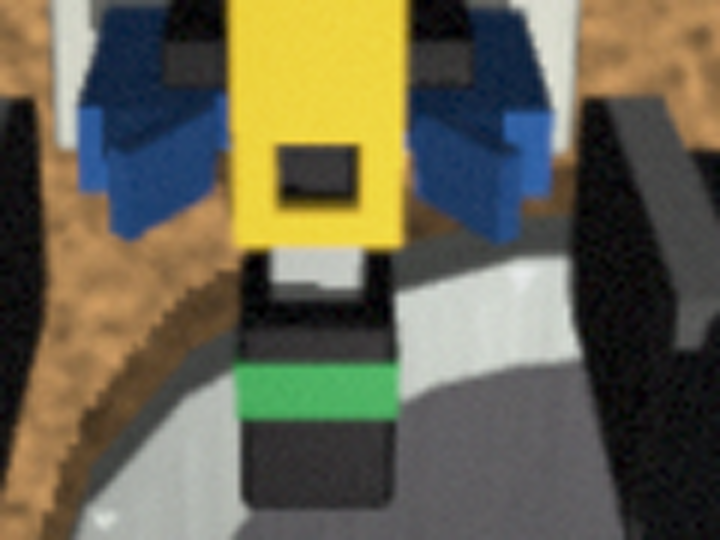

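```bash
python3 -c "
from m import *
step((.639,-.080,.132),4.5,4)"
```

```text
now [0.6312 0.005  0.1318] n 4 t [ 0.0003 -0.0001 -0.0213] w [-0.      0.0001 -0.0007] |t| 0.0213
```

>>> arm_command(deltas=[[[0.0003,0,-0.0213],[0,0,0]],[[0.0003,0,-0.0213],[0,0,0]],[[0.0003,0,-0.0213],[0,0,0]],[[0.0003,0,-0.0213],[0,0,0]],[[0,0.01,0],[0,0,0]],[[0,0.02,0],[0,0,0]],[[0,0.01,0],[0,0,0]],[[0,0,0],[0,0,0]],[[0,0,0],[0,0,0]],[[0,0,0],[0,0,0]]])

```text
t: 13.75
eef_pos: [0.6407, -0.079, 0.0938]
tcp_rot: [-1.57, -0.064, 0.061]
force: [0.4, 1.0, 0.3]
gripper_width: 0.0467
```

```bash
python3 -c "
from m import *
step((.639,-.080,.029),4.5,4)
i,I=snap('w12');I=manip.get_image('scene')[:,:,::-1];cv2.imwrite('pics/s12.png',cv2.resize(I[195:270,165:265],None,fx=8,fy=8,interpolation=2))"
```

```text
now [ 0.6407 -0.079   0.0938] n 4 t [-0.0005  0.0162 -0.0002] w [-0.      0.0003  0.0004] |t| 0.0162
drift mm [ 0.02 -0.27  0.14]
```

View pics/w12.png

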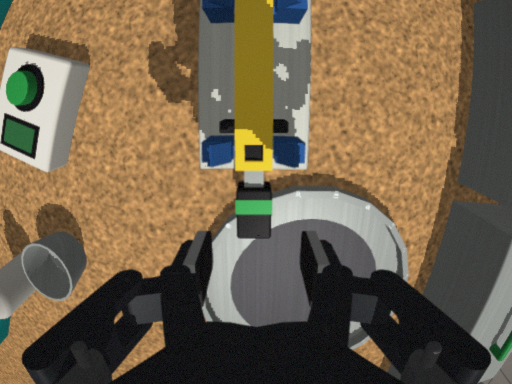

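View pics/s12.png

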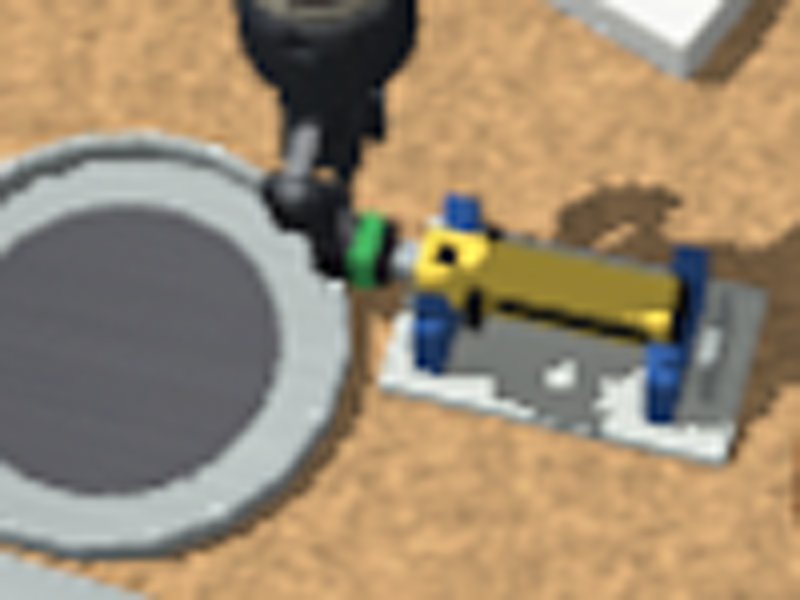

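```bash
python3 - <<'E'
from h import *
i=np.load('pics/w12.npy',allow_pickle=True).item()
for n,u,v in [("tip",254.5,237),("back",254.5,183),("green",254,207),("front handle",254,169.5),("L",237.5,220),("R",271,220)]: print(n,plane(i,(u,v),.0605,True))
E
```

```text
tip [ 0.64044588 -0.09678832  0.0605    ]
back [ 0.63739899 -0.05776817  0.0605    ]
green [ 0.63836952 -0.07448336  0.0605    ]
front handle [ 0.63636621 -0.0487439   0.0605    ]
L [ 0.62784723 -0.08484427  0.0605    ]
R [ 0.65069479 -0.08303185  0.0605    ]
```

>>> arm_command(deltas=[[[-0.001,0.016,0],[0,0,0]],[[0,0.018,0],[0,0,0]],[[0,0.018,0],[0,0,0]],[[0,0.013,0],[0,0,0]],[[0,0,0],[0,0,0]],[[0,0,0],[0,0,0]],[[0,0,0],[0,0,0]]])

```text
t: 14.55
eef_pos: [0.64, -0.0797, 0.0292]
tcp_rot: [-1.57, -0.064, 0.06]
force: [0.5, -0.2, 0.9]
gripper_width: 0.0465
```

>>> arm_command(deltas=[[[0,0,0],[0,0,0]],[[0,0,0],[0,0,0]],[[0,0,0],[0,0,0]],[[0,0,0],[0,0,0]],[[0,0,0],[0,0,0]]], jaw=0, force=40)

```text
t: 15.05
eef_pos: [0.6396, -0.0798, 0.0289]
tcp_rot: [-1.57, -0.063, 0.061]
force: [-1.3, 0.4, 5.8]
gripper_width: 0.0234
```

```bash
python3 -c "
from m import *
i,I=snap('w13');I=manip.get_image('scene')[:,:,::-1];cv2.imwrite('pics/s13.png',cv2.resize(I[195:270,165:265],None,fx=8,fy=8,interpolation=2))"
```

```text
drift mm [-0.02  0.01  0.01]
```

View pics/w13.png

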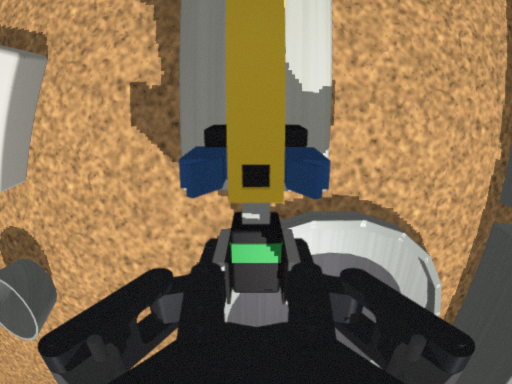

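View pics/s13.png

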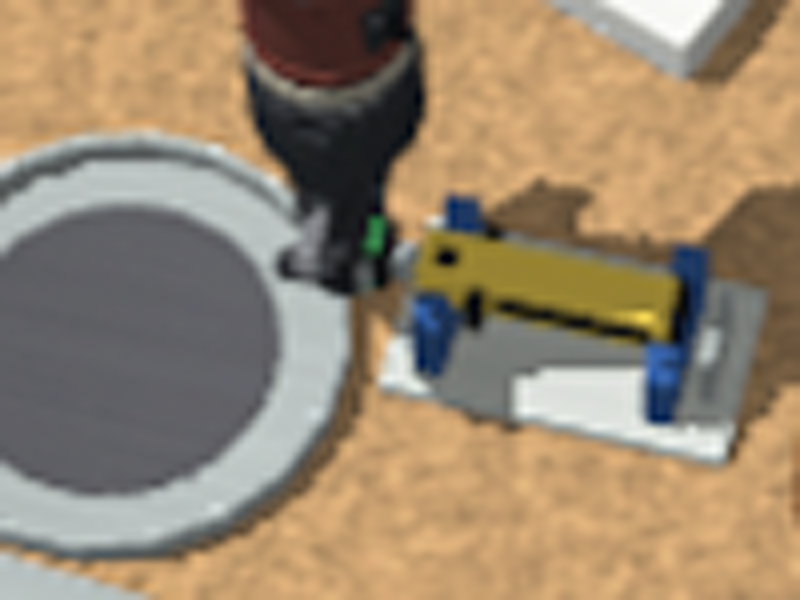

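>>> arm_command(deltas=[[[0,0,-0.006],[0,0,0]],[[0,0,-0.008],[0,0,0]],[[0,0,-0.008],[0,0,0]],[[0,0,-0.008],[0,0,0]],[[0,0,-0.008],[0,0,0]],[[0,0,-0.008],[0,0,0]],[[0,0,-0.008],[0,0,0]],[[0,0,-0.008],[0,0,0]],[[0,0,-0.008],[0,0,0]],[[0,0,-0.005],[0,0,0]],[[0,0,0],[0,0,0]],[[0,0,0],[0,0,0]]])

```text
t: 16.35
eef_pos: [0.6457, -0.1552, 0.0283]
tcp_rot: [-1.57, -0.063, 0.06]
force: [0.9, 2.1, 3.1]
gripper_width: 0.0227
```

```bash
python3 -c "
from m import *
i,I=snap('w14')"
```

```text
drift mm [ 0.04 -0.01  0.06]
```

View pics/w14.png

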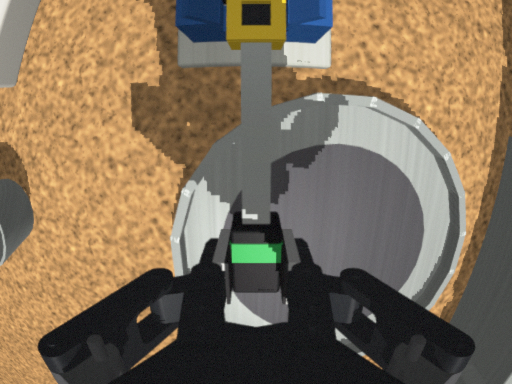

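>>> arm_command(deltas=[[[0,0,-0.003],[0,0,0]],[[0,0,-0.003],[0,0,0]],[[0,0,0],[0,0,0]],[[0,0,0],[0,0,0]]])

```text
t: 16.8
eef_pos: [0.6458, -0.1621, 0.0282]
tcp_rot: [-1.572, -0.062, 0.061]
force: [1.9, 1.0, 3.5]
gripper_width: 0.0233
```

```bash
python3 -c "
from m import *
i,I=snap('w15');cv2.imwrite('pics/w15z.png',cv2.resize(I[0:80,160:350],None,fx=4,fy=4,interpolation=2))"
```

```text
drift mm [ 0.02 -0.47  0.06]
```

View pics/w15z.png

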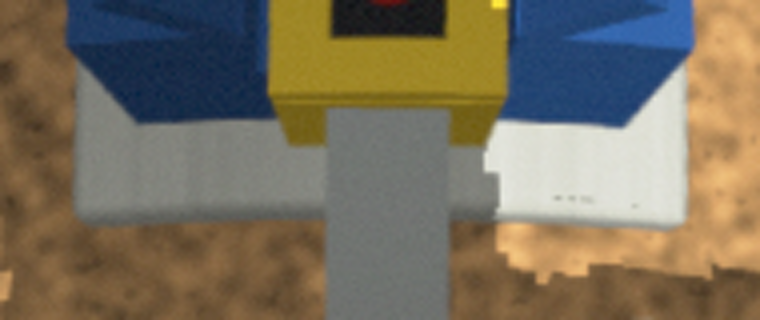

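>>> arm_command(deltas=[[[0,0,-0.002],[0,0,0]],[[0,0,-0.002],[0,0,0]],[[0,0,0],[0,0,0]],[[0,0,0],[0,0,0]]])

```text
t: 17.25
eef_pos: [0.646, -0.1647, 0.0281]
tcp_rot: [-1.57, -0.062, 0.062]
force: [1.5, 1.1, 3.0]
gripper_width: 0.0231
```

```bash
python3 -c "
from m import *
i,I=snap('w16');cv2.imwrite('pics/w16z.png',cv2.resize(I[0:80,160:350],None,fx=4,fy=4,interpolation=2))
I=manip.get_image('scene')[:,:,::-1];cv2.imwrite('pics/s16.png',cv2.resize(I[195:270,165:265],None,fx=8,fy=8,interpolation=2))"
```

```text
drift mm [0.   0.   0.03]
```

View pics/w16z.png

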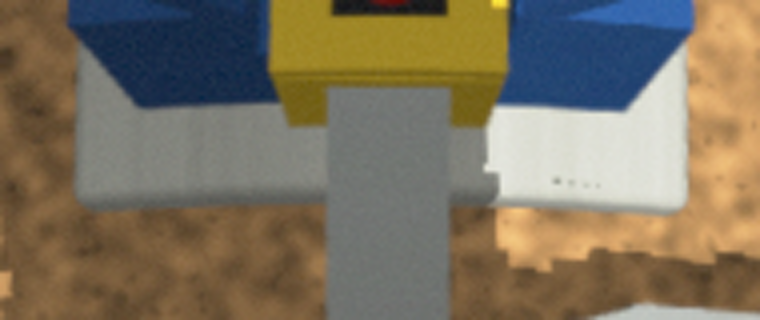

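View pics/s16.png

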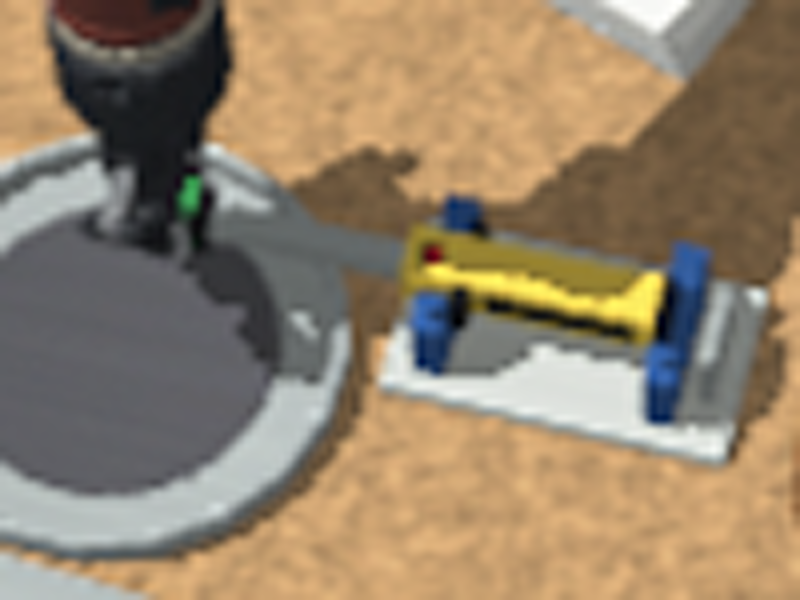

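>>> arm_command(deltas=[[[0,0,-0.002],[0,0,0]],[[0,0,0],[0,0,0]],[[0,0,0],[0,0,0]]])

```text
t: 17.65
eef_pos: [0.646, -0.1661, 0.028]
tcp_rot: [-1.569, -0.062, 0.062]
force: [2.3, 2.6, 1.4]
gripper_width: 0.0229
```

>>> arm_command(deltas=[[[0,0,-0.002],[0,0,0]],[[0,0,0],[0,0,0]],[[0,0,0],[0,0,0]]])

```text
t: 17.95
eef_pos: [0.646, -0.1663, 0.0278]
tcp_rot: [-1.567, -0.062, 0.063]
force: [1.6, 4.1, 2.6]
gripper_width: 0.0227
```

```bash
python3 -c "
from m import *
i,I=snap('w17');cv2.imwrite('pics/w17z.png',cv2.resize(I[0:80,160:350],None,fx=4,fy=4,interpolation=2))
I=manip.get_image('scene')[:,:,::-1];cv2.imwrite('pics/s17.png',cv2.resize(I[195:270,165:265],None,fx=8,fy=8,interpolation=2))"
```

```text
drift mm [0.02 0.   0.03]
```

View pics/w17z.png

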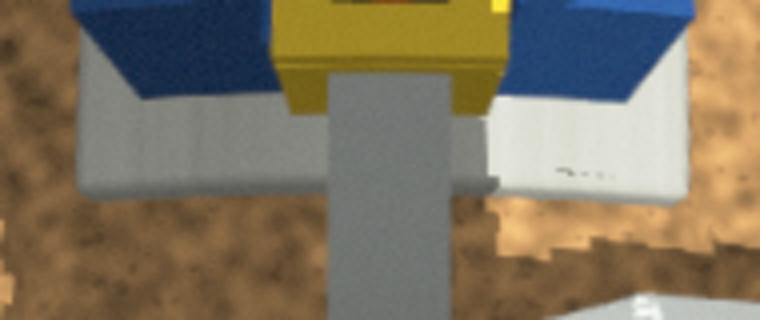

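View pics/s17.png

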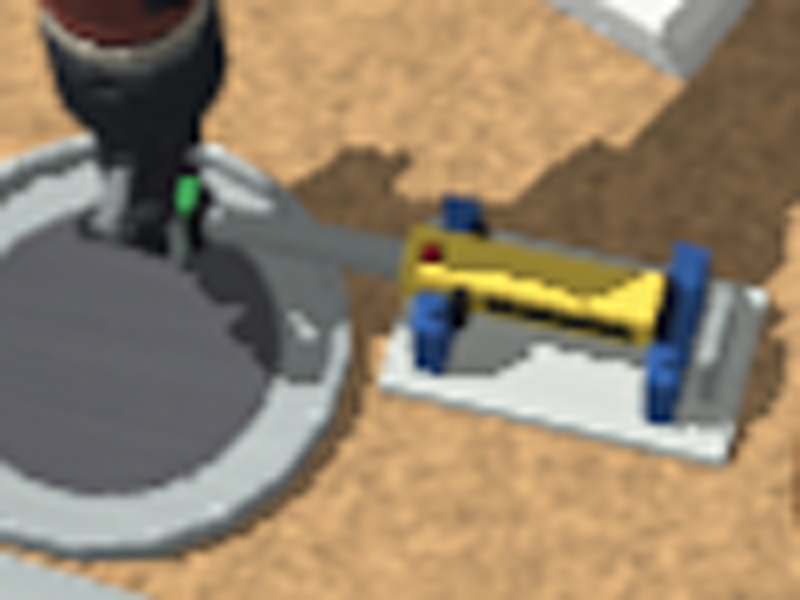

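>>> arm_command(deltas=[[[0,0,0.002],[0,0,0]],[[0,0,0],[0,0,0]],[[0,0,0],[0,0,0]],[[0,0,0],[0,0,0]],[[0,0,0],[0,0,0]]], jaw=55)

```text
t: 18.55
eef_pos: [0.6455, -0.1672, 0.0278]
tcp_rot: [-1.571, -0.061, 0.063]
force: [-0.4, 0.6, 0.1]
gripper_width: 0.0469
```

>>> arm_command(deltas=[[[0,-0.015,0],[0,0,0]],[[0,-0.03,0],[0,0,0]],[[0,-0.03,0],[0,0,0]],[[0,-0.03,0],[0,0,0]],[[0,-0.02,0.03],[0,0,0]],[[0,0,0.03],[0,0,0]],[[0,0,0],[0,0,0]],[[0,0,0],[0,0,0]],[[0,0,0],[0,0,0]]], jaw=55)

```text
t: 19.45
eef_pos: [0.641, -0.1085, 0.1532]
tcp_rot: [-1.572, -0.061, 0.061]
force: [0.6, 0.2, -0.5]
gripper_width: 0.0469
```

```bash
python3 -c "
from m import *
i,I=snap('w18');cv2.imwrite('pics/w18z.png',cv2.resize(I[60:300,160:380],None,fx=2.4,fy=2.4,interpolation=2))
I=manip.get_image('scene')[:,:,::-1];cv2.imwrite('pics/s18.png',cv2.resize(I[195:270,165:265],None,fx=8,fy=8,interpolation=2))"
```

```text
drift mm [-0.04 -0.29 -0.23]
```

View pics/w18.png

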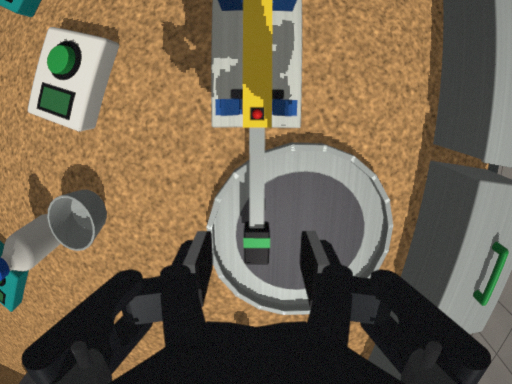

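View pics/s18.png

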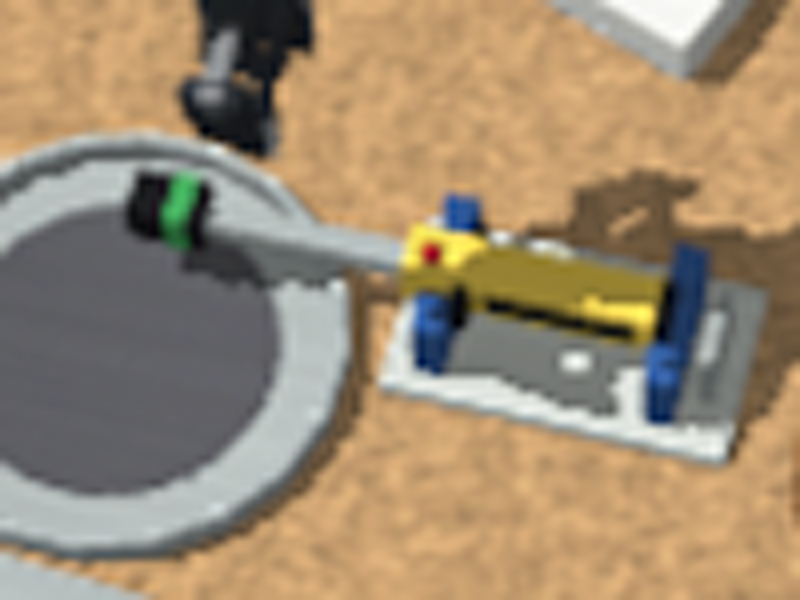

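```bash
python3 - <<'E'
from h import *
i=np.load('pics/w18.npy',allow_pickle=True).item();I=cv2.imread('pics/w18.png')
h=cv2.cvtColor(I,cv2.COLOR_BGR2HSV)
g=cv2.inRange(h,(45,80,60),(85,255,255));g[:230]=0;g[255:]=0;g[:,:235]=0;g[:,280:]=0;ys,xs=np.nonzero(g);G=plane(i,(xs.mean(),ys.mean()),.0605,True)
r=cv2.inRange(h,(0,150,90),(8,255,255))|cv2.inRange(h,(172,150,90),(180,255,255));r[:100]=0;r[130:]=0;r[:,:240]=0;r[:,275:]=0;ys,xs=np.nonzero(r);B=plane(i,(xs.mean(),ys.mean()),.065,True)
print(G,B,len(xs),"dist",np.linalg.norm((G-B)[:2]),"expected ~",.085-.048+.08)
g=cv2.inRange(h,(45,100,60),(75,255,255));g[85:]=0;g[:,:40]=0;g[:,90:]=0;n,l,s,c=cv2.connectedComponentsWithStats(g);print(s,c)
for k in range(1,n):
  if s[k,4]>20: print(plane(i,c[k],.052,True))
step((.434,-.05,.12),4.5,9)
E
```

```text
[ 0.64439526 -0.16104322  0.0605    ] [ 0.63607728 -0.04467182  0.065     ] 76 dist 0.11666829581318686 expected ~ 0.117
[[     0      0    512    384 195973]
 [    47     45     28     30    635]] [[256.13160997 191.92730631]
 [ 60.57322835  59.62519685]]
[0.43913039 0.00592006 0.052     ]
now [ 0.641  -0.1086  0.1528] n 9 t [-0.0224  0.0036  0.0083] w [ 0.0001 -0.0002 -0.0001] |t| 0.0242
```

>>> arm_command(deltas=[[[-0.0224,0.003,0.0083],[0,0,0]],[[-0.0224,0.003,0.0083],[0,0,0]],[[-0.0224,0.003,0.0083],[0,0,0]],[[-0.0224,0.003,0.0083],[0,0,0]],[[-0.0224,0.003,0.0083],[0,0,0]],[[-0.0224,0.003,0.0083],[0,0,0]],[[-0.0224,0.003,0.0083],[0,0,0]],[[-0.0224,0.003,0.0083],[0,0,0]],[[-0.022,0.003,0.0083],[0,0,0]],[[0,0,0],[0,0,0]],[[0,0,0],[0,0,0]],[[0,0,0],[0,0,0]],[[0,0,0],[0,0,0]]], jaw=0)

```text
t: 20.85
eef_pos: [0.4361, -0.0485, 0.1261]
tcp_rot: [-1.57, -0.062, 0.06]
force: [0.2, -0.1, 1.0]
gripper_width: 0.0004
```

```bash
python3 - <<'E'
from m import *
step((.434,-.05,.12),4.5,1);print(manip.get_state()['joint_positions'].round(2))
i,I=snap('w19')
h=cv2.cvtColor(I,cv2.COLOR_BGR2HSV);g=cv2.inRange(h,(45,100,60),(75,255,255));n,l,s,c=cv2.connectedComponentsWithStats(g)
for k in range(1,n):
  if s[k,4]>40: print(s[k],c[k],plane(i,c[k],.052,True))
E
```

```text
now [ 0.4361 -0.0485  0.1261] n 1 t [-0.0022  0.0061 -0.0013] w [-0.     -0.0005  0.0014] |t| 0.0066
[ 0.32  0.46 -0.37  2.11  0.28  0.61 -0.16]
drift mm [-0.26  0.08 -0.07]
[113   0  44  17 390] [137.96153846   5.0974359 ] [0.32852136 0.10310323 0.052     ]
[ 241  107   39   38 1142] [259.8502627  125.67600701] [0.43409896 0.00720431 0.052     ]
[ 215  154   52   37 1113] [239.41778976 171.93620845] [ 0.4209193  -0.03046095  0.052     ]
[427 302  20  11 140] [436.72857143 307.07142857] [ 0.6535005  -0.16865193  0.052     ]
```

View pics/w19.png

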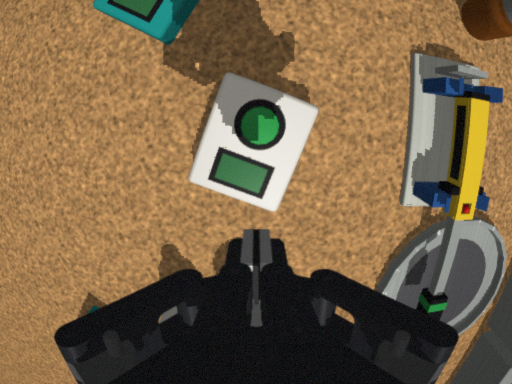

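```bash
python3 -c "
from m import *
step((.434,.0072,.050),4.5,5)"
```

```text
now [ 0.4358 -0.0484  0.1261] n 5 t [0.0005 0.0152 0.0111] w [-0.     -0.0001  0.0002] |t| 0.0189
```

>>> arm_command(deltas=[[[0.0005,0.005,0.0111],[0,0,0]],[[0.0005,0.014,0.0111],[0,0,0]],[[0.0005,0.019,0.0111],[0,0,0]],[[0.0005,0.019,0.0111],[0,0,0]],[[0.0005,0.019,0.0111],[0,0,0]],[[0,0,0],[0,0,0]],[[0,0,0],[0,0,0]],[[0,0,0],[0,0,0]],[[0,0,0],[0,0,0]]])

```text
t: 21.8
eef_pos: [0.4336, 0.0067, 0.0508]
tcp_rot: [-1.57, -0.062, 0.059]
force: [0.0, -0.0, -0.0]
gripper_width: -0.0001
```

```bash
python3 -c "
from m import *
step((.434,.0072,.046),4.5,1)
i,I=snap('w20');cv2.imwrite('pics/w20z.png',cv2.resize(I[130:280,150:350],None,fx=4,fy=4,interpolation=2))
I=manip.get_image('scene')[:,:,::-1];cv2.imwrite('pics/s20.png',cv2.resize(I[150:225,205:305],None,fx=8,fy=8,interpolation=2))"
```

```text
now [0.4336 0.0067 0.0508] n 1 t [0.0004 0.0048 0.0005] w [ 0.0004 -0.001   0.0018] |t| 0.0049
drift mm [-0.11  0.07 -0.05]
```

View pics/w20z.png

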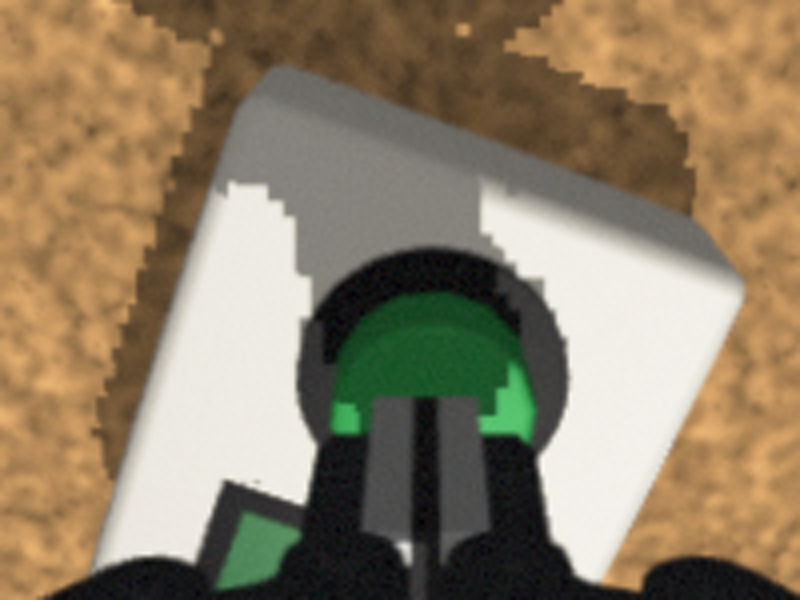

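View pics/s20.png

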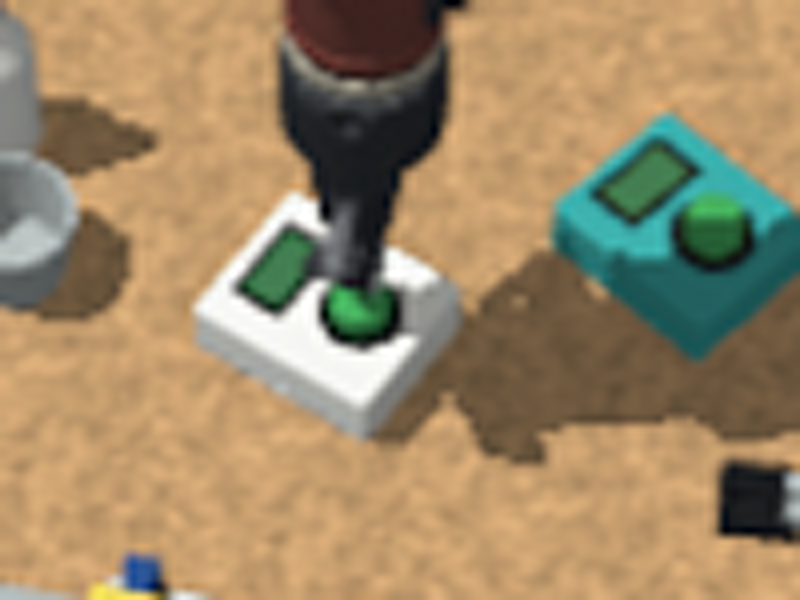

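>>> arm_command(deltas=[[[0,0.004,0],[0,0,0]],[[0,0.003,0],[0,0,0]],[[0,0,0],[0,0,0]],[[0,0,0],[0,0,0]]])

```text
t: 22.3
eef_pos: [0.4327, 0.0075, 0.0429]
tcp_rot: [-1.57, -0.062, 0.063]
force: [0.2, -0.0, -0.2]
gripper_width: 0.0001
```

>>> arm_command(deltas=[[[0,0.002,0],[0,0,0]],[[0,0,0],[0,0,0]],[[0,0,0],[0,0,0]]])

```text
t: 22.6
eef_pos: [0.4328, 0.0075, 0.041]
tcp_rot: [-1.57, -0.062, 0.062]
force: [-0.1, -0.1, 0.1]
gripper_width: 0.0001
```

>>> arm_command(deltas=[[[0,0.002,0],[0,0,0]],[[0,0,0],[0,0,0]],[[0,0,0],[0,0,0]]])

```text
t: 22.9
eef_pos: [0.433, 0.0075, 0.0391]
tcp_rot: [-1.57, -0.062, 0.062]
force: [0.1, -0.4, 2.0]
gripper_width: -0.0001
```

>>> arm_command(deltas=[[[0,0.002,0],[0,0,0]],[[0,0,0],[0,0,0]]])

```text
t: 23.1
eef_pos: [0.4329, 0.0075, 0.037]
tcp_rot: [-1.57, -0.062, 0.062]
force: [0.1, 0.4, 2.0]
gripper_width: -0.0002
```

>>> arm_command(deltas=[[[0,0.001,0],[0,0,0]],[[0,0,0],[0,0,0]]])

```text
t: 23.3
eef_pos: [0.433, 0.0075, 0.036]
tcp_rot: [-1.57, -0.062, 0.062]
force: [0.4, -0.2, 1.8]
gripper_width: 0.0
```

>>> arm_command(deltas=[[[0,0.001,0],[0,0,0]],[[0,0,0],[0,0,0]]])

```text
t: 23.5
eef_pos: [0.433, 0.0075, 0.0354]
tcp_rot: [-1.57, -0.062, 0.062]
force: [-0.3, 0.0, 8.1]
gripper_width: 0.0001
```

>>> arm_command(deltas=[[[0,-0.0002,0],[0,0,0]],[[0,0,0],[0,0,0]],[[0,0,0],[0,0,0]]])

```text
t: 23.8
eef_pos: [0.433, 0.0075, 0.0357]
tcp_rot: [-1.57, -0.063, 0.062]
force: [-1.0, 0.3, 7.2]
gripper_width: 0.0
```

>>> arm_command(deltas=[[[0,-0.0001,0],[0,0,0]],[[0,0,0],[0,0,0]],[[0,0,0],[0,0,0]],[[0,0,0],[0,0,0]],[[0,0,0],[0,0,0]],[[0,0,0],[0,0,0]],[[0,0,0],[0,0,0]]])

```text
t: 24.5
eef_pos: [0.433, 0.0075, 0.0357]
tcp_rot: [-1.57, -0.063, 0.062]
force: [-0.3, -0.6, 5.9]
gripper_width: 0.0002
```

Held about 1 s. Now fully down (another ~6 mm plus).

>>> arm_command(deltas=[[[0,0.003,0],[0,0,0]],[[0,0.003,0],[0,0,0]],[[0,0,0],[0,0,0]]])

```text
t: 24.8
eef_pos: [0.433, 0.0074, 0.0299]
tcp_rot: [-1.57, -0.063, 0.062]
force: [-1.4, -0.2, 11.6]
gripper_width: -0.0
```

>>> arm_command(deltas=[[[0,0.0005,0],[0,0,0]],[[0,0,0],[0,0,0]]])

```text
t: 25.0
eef_pos: [0.433, 0.0075, 0.0297]
tcp_rot: [-1.57, -0.063, 0.062]
force: [-1.7, -0.9, 11.9]
gripper_width: -0.0001
```

>>> arm_command(deltas=[[[0,0.0007,0],[0,0,0]],[[0,0,0],[0,0,0]]])

```text
t: 25.2
eef_pos: [0.433, 0.0075, 0.0295]
tcp_rot: [-1.571, -0.063, 0.061]
force: [-2.2, -0.6, 18.5]
gripper_width: 0.0001
```

Hard stop reached (18 N, travel stopped). Release and lift clear.

>>> arm_command(deltas=[[[0,-0.005,0],[0,0,0]],[[0,-0.008,0],[0,0,0]],[[0,-0.02,0],[0,0,0]],[[0,-0.04,0],[0,0,0]],[[0,-0.04,0],[0,0,0]],[[0,-0.03,0],[0,0,0]],[[0,0,0],[0,0,0]],[[0,0,0],[0,0,0]],[[0,0,0],[0,0,0]],[[0,0,0],[0,0,0]]])

```text
t: 26.2
eef_pos: [0.4318, 0.0073, 0.1698]
tcp_rot: [-1.57, -0.06, 0.065]
force: [-0.1, 0.6, 0.1]
gripper_width: -0.0001
```

```bash
python3 -c "
from m import *
i,I=snap('w21')
I=manip.get_image('scene')[:,:,::-1];cv2.imwrite('pics/s21.png',I);cv2.imwrite('pics/s21z.png',cv2.resize(I[170:270,140:290],None,fx=5,fy=5,interpolation=2))
T=manip.get_image('top')[:,:,::-1];cv2.imwrite('pics/t21.png',T);print(manip.get_state()['eef_pos'],manip.get_state()['force'],manip.get_state()['t'])"
```

```text
drift mm [0.18 0.09 0.13]
[0.43231725 0.00749818 0.17027344] [ 0.86236153  0.4508381  -0.29101563] 26.35
```

View pics/s21z.png

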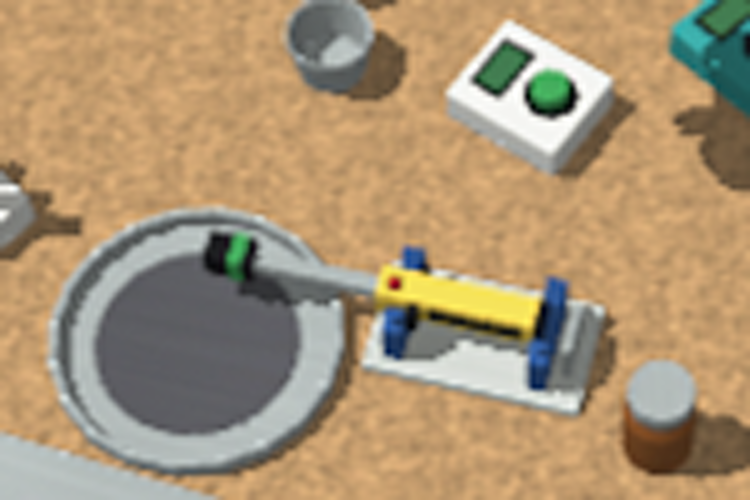

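View pics/t21.png

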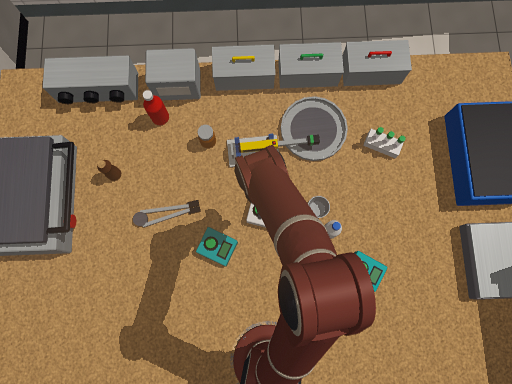

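View pics/w21.png

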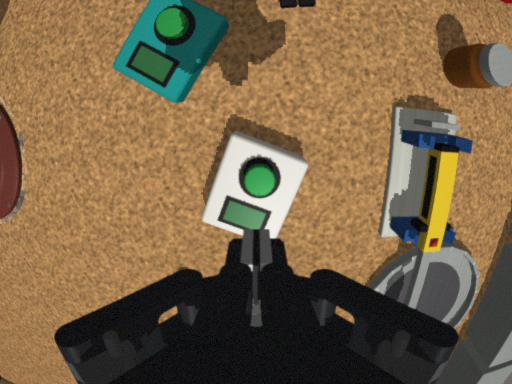

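```bash
python3 -c "
from workcell import manip
print(manip.job_done())"
```

```text
the job is handed in; nothing more can be done
None
```

The probe is lying locked in the holder with its head over the tray, and the reader button was pressed in two stages. I handed the job in at about 26 s of the 58 s allowed.

**Probe:** I set it in both notches, let go, then pulled the head until it came up against the end stop. The last pictures show the red button standing in its window. The distance from button to head puts the shaft at about 79.7 mm, in the range where it locks. I didn't push back on the shaft to test the lock.

**Button:** I pressed it to the halfway stop at 6–8 N and held it there about 1.1 s. I then pressed it about 6 mm further to the hard stop, where the force rose to 18 N. After I lifted off, the pictures show it back up.

**Bystanders:** the ones I could see in the final pictures look unmoved. I judged that by eye and did not measure it.

**What went wrong or disagreed:**
- **First grasp:** it missed, with the jaws closing shut just above the handle without moving the probe. The shut fingertips sit about 12 mm behind the reported tool point rather than 14 mm ahead as the interface text says. I worked out the heights again from the images and contact forces, and later grasps used those.
- **Reader position:** the first two camera estimates of the button differed by about 8 mm in x. A closer wrist view agreed with the top camera, and I used that.

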